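Feel for the plug gauge in the lidded box and rest it on the V stand

ROBOT

A 7-joint arm with a two-finger parallel gripper is mounted at the origin on the work surface. World frame = base frame: x ahead of the robot, y to its left, z up, the work surface at z = 0. Lengths are in m, angles in rad, forces in N, time in s.
With the tool pointing down it reaches from about 0.4 to 0.9 m from the base axis. Payload 5.5 kg.
Tool frame: the origin (TCP) lies between the finger pads, 19 mm behind the fingertips; this is the grasp point; z points along the fingers, y is the line along which they close (so a half turn about z gives the same grasp; the last joint's range is limited). The gripper opens to 92 mm and grips with 3 to 60 N. Pads are 19 mm wide; open, the fingers measure 130 mm over their backs; the gripper's body (75 mm by 190 mm) begins 47 mm behind the grasp point.
Start: joints at [0.263, 0.501, -0.427, 1.55, 0.221, 1.138, -0.21], TCP at [0.65, 0, 0.246] pointing down, gripper open.
Joint ranges: [-2.88, 2.88], [-0.31, 2.03], [-1.54, 1.56], [0.2, 2.42], [-1.41, 4.55], [0.19, 2.02], [-2.57, 2.57]. Speed limits (rad/s): [2.57, 2.57, 3.14, 3.14, 3.14, 3.14, 3.14].

INTERFACE

Orientations are given as a 3x3 rotation matrix whose columns are the frame's x, y, z axes.
In Python, from plant import get_obs, read_camera, camera_params, hand_in gives the robot as it stands.
- The arm moves only by the tool servo_tool, never from a script. Its argument "plan" is a list of rows, each a list of 3 entries, a list of its own where there are three numbers: the closure, from 0 (fully open) to 1 (shut), then the shift along the tool's x, y, z normalised to -1 to 1, where 1 is 0.05 m, then the turn, a rotation vector about the tool's x, y, z normalised to -1 to 1, where 1 is 0.1 rad. A call has 1 to 5 rows; each row shifts and turns the commanded pose from where the row before left it, along the tool's axes as they then stand; what a row does not reach is not made up. A row lasts 1/10 s, in which the tool goes at most 50 mm and 8.59 degrees, less where a joint would pass 70% of its speed; a pose out of reach is approached as far as the arm can. A call with a number of a shift or a turn outside -1 to 1 is refused whole. A call with a gripper value outside its range is refused whole. The fingers move at their own pace and stop on an object; the grip force is fixed at half the most. Time passes only in rows, so rows that do not move let the fingers close. It gives the time, the measured TCP pose, the force, the opening and the grip force at its end, in the units of the state.
- get_obs(): the state, without advancing time (a new reading comes with each control period).
- read_camera(name): name is "scene" or "side" or "wrist"; returns the picture (384x512x3 uint8, red, green, blue); there is no depth.
- camera_params(name): a dict with "camera_matrix" (3x3 intrinsics, pixels), "k1" (the pictures are not rectified: a ray, as slopes to the right and down, at radius r is drawn at 1 + k1 r^2 times it, then the intrinsics apply), "world_from_camera" (4x4, takes a point from camera to world coordinates); the wrist camera has in their place "T_tool_cam" (4x4, takes a point from camera to tool coordinates, whose origin is the TCP and whose axes are the flange's). Camera axes: x right, y down, z forward; pixel columns grow to the right and rows downward; lengths in m; the calibration is good to about 2 mm. A picture is of the moment at which its call begins: read the wrist's pose just before it. camera_params takes no time and is no camera call.
- hand_in(): hands the job in; it is judged then, once.
The state is a dict: "clock": time; "joints": joint angles; "dq": joint speeds; "joint_torque": joint torques, N m; "tcp_pos": TCP position; "orientation": TCP orientation; "ft_force": force on the tool from outside, world axes, zero at the start; "moment": the same for the moment, N m; "finger_gap": opening from 0.0 (shut) to 1.0 (fully open); "grip_force": force on a finger pad.
Only numpy, scipy, OpenCV 4.12 (cv2) and the standard library are available. Lean on these libraries where they do the work, as an engineer would, in place of code of your own. Each camera call takes 0.05 s, during which the arm holds its last target. There are 200 camera calls.

TASK

Lift the lid of the flat grey gauge box all the way up to its stop, feel about under it for the plug gauge with the thick square handle (a slimmer tool bit lies in there too), and lift the gauge out. Then lay it level in both Vs of the stand and let go, leaving the lid standing open, the tool bit in the box and the other things on the bench where they are.

Things in the scene. Friction and masses are not known exactly. Their poses are not given: they have to be found in the camera images.
- gauge_box: Flat grey opaque steel box, fixed, 210 mm (x, front to back) by 290 mm (y) by 50 mm high, walls and floor 5 mm thick. Origin: centre of its underside; x points from its front (tab side, to the robot and its right) to the hinge, y left, z up. Inside lie a plug gauge and a tool bit, one in each half (which is where: not reported), both front to back (within 6 degrees of x)
- left_place (a point): On the floor in the left half. The middle of one part lies within 6 mm of it in x and 20 mm in y. The plug gauge (wanted): 120 mm long, 0.3 to 0.55 kg; in its middle a square handle 44 mm long, 28 mm wide and high; on each end of it, on the same axis (14 mm above its underside), a round plug, 24 mm across, 38 long; both ends alike. Rules: gauge_c0 is its handle, c1 and c2 its plugs
- right_place (a point): The like point in the right half (y = -65 mm, the left one +65 mm; both x = +30 mm in the box's frame). The other part lies here, within the same limits. The tool bit (not wanted): plain bar (bit_c0) 110 mm long, 14 wide, 18 high. The open lid overhangs both places: a tool pointing straight down hits it, so lean the gripper about 25 degrees back to the front, closing along the box's y
- lid (a joint): Angle of the box's lid in rad: 0 shut, 1.15 fully open at its stop (66 degrees up, sloping back over the rear part of the box). Starts between 0 and 0.2. The hinge is stiff, so the lid stays where it is left; about 4 N at the tab moves it
- lid_tab (a point): Middle of the lid's steel lifting tab: a flat tab 24 mm wide (along the box's y), 10 mm thick, in the plane of the lid, that sticks out 40 mm beyond the lid's front edge, over free space in front of the box. It can be pinched on its two sides from above, or lifted from underneath. This point is 18 mm in from the tab's end and 232 mm from the hinge axis
- lid_hinge (a point): Middle of the lid's hinge axis, on the top of the box's rear wall; the axis lies along the box's y. The lid is a plate 210 mm by 290 mm, 6 mm thick
- stand_seat (a point): Seat of the fixed steel V stand: midway between its two Vs, 60 mm above the bench, where the middle of the gauge's axis belongs; x is the line the gauge lies along, z up. Two V plates, 8 mm thick, at x = +42 and -42 mm, 48 mm wide at the mouth, tops 7 mm above this point; the gauge's plugs lie in the Vs, its handle hangs between them. Base 130 by 70 by 12 mm
- spray: Bystander, loose: upright spray can, 52 mm diameter, 190 mm high; origin under its centre
- tin: Bystander, loose: open white tin, 90 mm diameter, 100 mm high; origin under its centre
- eyebolt: Bystander, loose: lying steel eyebolt, ring 68 mm across, shank along its x, 31 mm high at most; origin under the ring's centre
- collar: Bystander, loose: steel collar, 64 mm outside, 36 mm bore, 22 mm high; origin under its centre
- screwdriver: Bystander, loose: lying screwdriver, 200 mm long along its x
- wrench: Bystander, loose: lying wrench, 180 mm long along its x
- disc: Bystander, loose: flat dark disc, 90 mm across, 6 mm thick, with a small hole; origin under its centre
Not all that is in view belongs to the job. What is shaped like the part that bears stand_seat but yellow is not meant.

How it is judged:
On the way, in this order (a step that is already met when the one before it is completed fails the run):
1. the lid is up at its stop (over 1.05 rad) (value of joint lid above 1.05 rad), for 0.2 s.
2. the gauge is lifted clear of the box (its middle more than 90 mm above the bench) with the lid still open (height (world z) of gauge_c0 above 0.09 m and value of joint lid above 1 rad), for 0.2 s.
At the end, for the whole second after the job is handed in: The gauge lies in both Vs of the stand: the middle of each plug within 6 mm sideways and 5 mm in height of the seat's axis, its middle within 18 mm lengthwise of the seat's middle. The lid still stands open (over 1.0 rad) and the tool bit lies in the box (value of joint lid above 1 rad and y of gauge_c1 in the frame of stand_seat between -0.006 and 0.006 m and z of gauge_c1 in the frame of stand_seat between -0.005 and 0.005 m and y of gauge_c2 in the frame of stand_seat between -0.006 and 0.006 m and z of gauge_c2 in the frame of stand_seat between -0.005 and 0.005 m and x of gauge_c0 in the frame of stand_seat between -0.018 and 0.018 m and x of bit_c0 in the frame of gauge_box between -0.1 and 0.1 m and y of bit_c0 in the frame of gauge_box between -0.14 and 0.14 m and z of bit_c0 in the frame of gauge_box below 0.04 m); the robot touches nothing.
It fails at once if a bystander is moved more than 30 mm (distance of any of spray, tin, eyebolt, collar, screwdriver, wrench, disc from where it was at the start of the episode above 0.03 m).
It also fails if it takes over 66 s, if anything falls off the work surface, if the arm or the gripper's body presses on something with over 40 N, if the wrist force passes 120 N, or if a joint passes its speed limit or range.

## Working session

There is one attempt and no reset: what is moved stays moved. The work goes in short steps, Python scripts to look and compute and a tool call to move; the robot and the scene stay as the last step left them, time stands still between calls to the robot, and variables do not carry over. Pictures are saved under pics/ and viewed, at most 10 in all, crops included, and the job is handed in when it is done.

Besides the shell and the picture viewer there is one more tool, called after "Emit:" as name(argument=value, ...) on one line, values as JSON. servo_tool: Moves the arm, as the interface text tells. Scaled input: -1 to 1 covers 0.05 m each way for a shift and 0.1 rad each way for a turn. Its arguments: {"type":"object","properties":{"plan":{"type":"array","items":{"type":"array"}}},"required":["plan"]}

```bash
ls; mkdir -p pics; python3 - <<'E'
from plant import *
import cv2,numpy as np
o=get_obs();print({k:np.round(v,3).tolist() for k,v in o.items()})
for n in ("scene","side"):
    im=read_camera(n);cv2.imwrite(f"pics/{n}0.png",im[:,:,::-1]);p=camera_params(n);print(n,{k:np.round(v,4).tolist() for k,v in p.items()})
o=get_obs();im=read_camera("wrist");cv2.imwrite("pics/wrist0.png",im[:,:,::-1]);print({k:np.round(v,4).tolist() for k,v in camera_params("wrist").items()})
E
```

```text
pics
{'clock': 0.0, 'joints': [0.263, 0.502, -0.427, 1.551, 0.221, 1.138, -0.21], 'dq': [0.001, 0.002, -0.001, -0.001, -0.0, 0.0, -0.001], 'joint_torque': [-0.0, -56.66, -5.816, -27.911, -0.069, 0.031, 0.0], 'tcp_pos': [0.649, -0.0, 0.244], 'orientation': [[-0.0, 1.0, -0.002], [1.0, 0.0, 0.0], [0.0, -0.002, -1.0]], 'ft_force': [-0.088, -0.679, 0.21], 'moment': [-0.017, 0.003, -0.009], 'grip_force': 0.0, 'finger_gap': 0.997}
scene {'camera_matrix': [[420.4586, 0.0, 250.7603], [0.0, 420.4586, 192.5427], [0.0, 0.0, 1.0]], 'k1': 0.0155, 'world_from_camera': [[0.148, 0.7695, -0.6213, 1.1103], [0.9889, -0.1087, 0.101, -0.0934], [0.0102, -0.6294, -0.777, 0.9151], [0.0, 0.0, 0.0, 1.0]]}
side {'camera_matrix': [[355.7866, 0.0, 261.4971], [0.0, 355.7866, 187.054], [0.0, 0.0, 1.0]], 'k1': 0.0078, 'world_from_camera': [[0.9981, -0.0247, 0.0568, 0.3907], [-0.0604, -0.5951, 0.8013, -0.7932], [0.014, -0.8032, -0.5955, 0.6542], [0.0, 0.0, 0.0, 1.0]]}
{'camera_matrix': [[326.4473, 0.0, 254.3122], [0.0, 326.4473, 187.8139], [0.0, 0.0, 1.0]], 'k1': -0.0101, 'T_tool_cam': [[0.0002, -0.9653, -0.2613, 0.0714], [1.0, 0.0001, 0.0003, -0.0004], [-0.0002, -0.2613, 0.9653, -0.1387], [0.0, 0.0, 0.0, 1.0]]}
```

View pics/scene0.png

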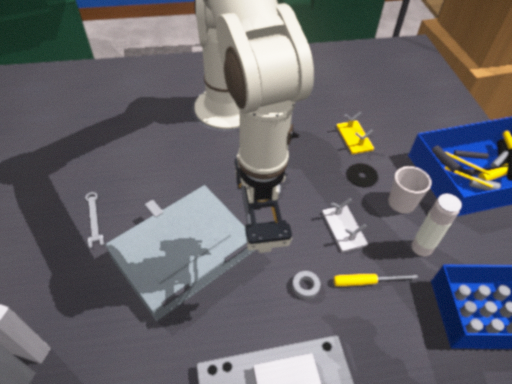

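View pics/side0.png

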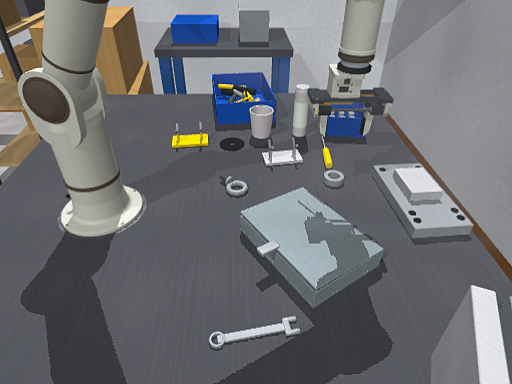

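The scene view shows the box at about (180,245) with its tab at (153,208). In the side view the box is at (310,245) and the tab at (268,248).

There are two stand candidates in the scene view: white at (345,228) and yellow at (355,137). The white one is meant, because the task rules the yellow one out. I'll confirm it in an enlarged crop.

```bash
cat > h.py <<'E'
import numpy as np,cv2
from plant import *
def ray(n,uv,T=None):
    p=camera_params(n);K=np.array(p["camera_matrix"]);k=p["k1"]
    d=(np.array(uv,float)-K[:2,2])/[K[0,0],K[1,1]]
    s=d.copy()
    for _ in range(10): s=d/(1+k*(s@s))
    M=np.array(p["world_from_camera"]) if n!="wrist" else T@np.array(p["T_tool_cam"])
    v=M[:3,:3]@np.r_[s,1]; return M[:3,3],v/np.linalg.norm(v)
def plane(n,uv,z,T=None):
    o,v=ray(n,uv,T);return o+v*(z-o[2])/v[2]
def tri(a,b):
    (o1,v1),(o2,v2)=a,b
    t=np.linalg.lstsq(np.c_[v1,-v2],o2-o1,rcond=None)[0]
    p,q=o1+v1*t[0],o2+v2*t[1];return (p+q)/2,np.linalg.norm(p-q)
def project(n,P,T=None):
    p=camera_params(n);K=np.array(p["camera_matrix"])
    M=np.array(p["world_from_camera"]) if n!="wrist" else T@np.array(p["T_tool_cam"])
    c=M[:3,:3].T@(np.array(P)-M[:3,3]);s=c[:2]/c[2];s=s*(1+p["k1"]*(s@s));return s*K[0,0]+K[:2,2]
def tcpT():
    o=get_obs();T=np.eye(4);T[:3,:3]=o["orientation"];T[:3,3]=o["tcp_pos"];return T
E
python3 - <<'E'
import cv2,numpy as np
a=cv2.imread("pics/scene0.png");b=cv2.imread("pics/side0.png")
def c(i,x,y,w,h): return cv2.resize(i[y:y+h,x:x+w],(400,300),interpolation=cv2.INTER_CUBIC)
o=np.vstack([np.hstack([c(a,85,180,180,135),c(b,225,180,180,135)]),np.hstack([c(a,310,190,80,60),c(b,245,130,80,60)])])
cv2.imwrite("pics/comp.png",o)
E
```

```text
(no output)
```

View pics/comp.png

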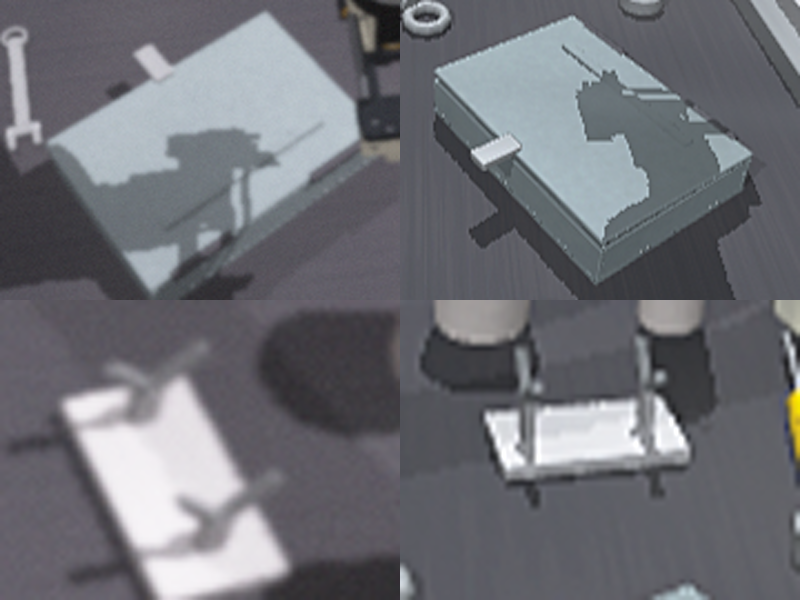

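The crop confirms both. The white stand has a white base and two grey V plates, at (322–368, 206–250) in the scene view. The tab in the scene view is at about (154,208), sticking out of the front edge, and the lid is nearly shut.

```bash
python3 - <<'E'
from h import *
np.set_printoptions(precision=4,suppress=True)
S=lambda x,y:(85+(x+.5)/2.2222-.5,180+(y+.5)/2.2222-.5)
D=lambda x,y:(225+(x+.5)/2.2222-.5,180+(y+.5)/2.2222-.5)
for n,a,b in [("FL",S(265,12),D(35,70)),("FR",S(50,143),D(203,243)),("RR",S(153,293),D(352,155)),("tabend1",S(135,51),D(72,152)),("tabend2",S(152,43),D(0,0)),]:
    print(n,*tri(ray("scene",a),ray("side",b)))
for n,b in [("FL",(35,70)),("FR",(203,243)),("RR",(352,155)),("RL",(175,15))]:print(n,plane("side",D(*b),.056))
for n,x0,x1,y0,y1 in [("scene",315,375,200,255),("side",258,308,145,172)]:
    im=cv2.imread(f"pics/{n}0.png")[y0:y1,x0:x1];h=cv2.cvtColor(im,cv2.COLOR_BGR2HSV)
    m=((h[:,:,2]>165)&(h[:,:,1]<50)).astype(np.uint8)
    ys,xs=np.nonzero(m);pts=np.c_[xs+x0,ys+y0].astype(np.float32)
    hull=cv2.convexHull(pts)[:,0]
    P=np.array([plane(n,q,.012)[:2] for q in hull]).astype(np.float32)
    print(n,len(pts),cv2.minAreaRect(P*1000), cv2.boxPoints(cv2.minAreaRect(P*1000)).tolist())
E
```

```text
FL [ 0.3875 -0.101   0.0644] 0.0008091496743097764
FR [ 0.5358 -0.3429  0.0597] 0.0037435678176272118
RR [ 0.7149 -0.2357  0.0512] 0.00010882372126822834
tabend1 [ 0.4271 -0.2477  0.0755] 0.013549036352181522
tabend2 [ 0.4125 -0.1964  0.171 ] 0.1505996983395212
FL [ 0.3871 -0.0907  0.056 ]
FR [ 0.5379 -0.3417  0.056 ]
RR [ 0.7123 -0.2401  0.056 ]
RL [0.5669 0.0095 0.056 ]
scene 1018 ((533.7916259765625, 247.92617797851562), (133.28424072265625, 70.2679443359375), 7.956311225891113) [[462.9278564453125, 273.49749755859375], [472.6541748046875, 203.9059295654297], [604.6553955078125, 222.3548583984375], [594.9290771484375, 291.9464111328125]]
side 357 ((532.8319091796875, 258.4278259277344), (132.93141174316406, 108.39405822753906), 7.188046932220459) [[460.1070556640625, 303.88232421875], [473.6700439453125, 196.3401336669922], [605.5567626953125, 212.97332763671875], [591.9937744140625, 320.5155029296875]]
```

```bash
cat >> h.py <<'E'
from scipy.spatial.transform import Rotation as Ro
np.set_printoptions(precision=4,suppress=True)
def toolR(yaw_deg,lean=0):
    # tool x horizontal at yaw, z down; lean>0: fingers point toward +x(yaw), body back
    x=np.array([np.cos(np.radians(yaw_deg)),np.sin(np.radians(yaw_deg)),0]);z=np.array([0,0,-1.])
    R=np.c_[x,np.cross(z,x),z]
    return R@Ro.from_euler('y',lean,degrees=True).as_matrix()
def plan(P,R,N,T=None,closure=0):
    T=tcpT() if T is None else T;R0=T[:3,:3]
    rv=Ro.from_matrix(R0.T@R).as_rotvec()/N;dp=(np.array(P)-T[:3,3])/N
    for k in range(N):
        Rk=R0@Ro.from_rotvec(rv*k).as_matrix()
        print([closure,np.round(Rk.T@dp/.05,2).tolist(),np.round(rv/.1,2).tolist()])
E
python3 - <<'E'
from h import *
S=lambda x,y:(85+(x+.5)/2.2222-.5,180+(y+.5)/2.2222-.5)
D=lambda x,y:(225+(x+.5)/2.2222-.5,180+(y+.5)/2.2222-.5)
print(tri(ray("scene",S(155,62)),ray("side",D(97,149))),plane("scene",S(155,62),.06),plane("side",D(97,149),.06))
plan([.45,-.235,.2],toolR(31),12)
E
```

```text
(array([ 0.448 , -0.2301,  0.0679]), np.float64(0.0014111912058945382)) [ 0.4411 -0.231   0.06  ] [ 0.4492 -0.2233  0.06  ]
[0, [-0.39, -0.33, 0.07], [-0.0, 0.0, 0.86]]
[0, [-0.42, -0.3, 0.07], [-0.0, 0.0, 0.86]]
[0, [-0.44, -0.26, 0.07], [-0.0, 0.0, 0.86]]
[0, [-0.46, -0.22, 0.07], [-0.0, 0.0, 0.86]]
[0, [-0.48, -0.18, 0.07], [-0.0, 0.0, 0.86]]
[0, [-0.49, -0.14, 0.07], [-0.0, 0.0, 0.86]]
[0, [-0.5, -0.1, 0.07], [-0.0, 0.0, 0.86]]
[0, [-0.51, -0.05, 0.07], [-0.0, 0.0, 0.86]]
[0, [-0.51, -0.01, 0.07], [-0.0, 0.0, 0.86]]
[0, [-0.51, 0.04, 0.07], [-0.0, 0.0, 0.86]]
[0, [-0.51, 0.08, 0.07], [-0.0, 0.0, 0.86]]
[0, [-0.5, 0.12, 0.07], [-0.0, 0.0, 0.86]]
```

Emit:
servo_tool(plan=[[0,[-0.39,-0.33,0.07],[0,0,0.86]],[0,[-0.42,-0.3,0.07],[0,0,0.86]],[0,[-0.44,-0.26,0.07],[0,0,0.86]],[0,[-0.46,-0.22,0.07],[0,0,0.86]],[0,[-0.48,-0.18,0.07],[0,0,0.86]]])

```text
clock: 0.65
tcp_pos: [0.5661, -0.0982, 0.2276]
orientation: [[0.42, 0.908, -0.001], [0.908, -0.42, 0.0], [-0.0, -0.001, -1.0]]
ft_force: [0.2, 0.4, 0.9]
finger_gap: 0.999
grip_force: 0.0
```

Emit:
servo_tool(plan=[[0,[-0.49,-0.14,0.07],[0,0,0.86]],[0,[-0.5,-0.1,0.07],[0,0,0.86]],[0,[-0.51,-0.05,0.07],[0,0,0.86]],[0,[-0.51,-0.01,0.07],[0,0,0.86]],[0,[-0.51,0.04,0.07],[0,0,0.86]]])

```text
clock: 1.15
tcp_pos: [0.4834, -0.1954, 0.2102]
orientation: [[0.76, 0.65, -0.0], [0.65, -0.76, 0.0], [-0.0, -0.0, -1.0]]
ft_force: [0.1, 0.0, 0.4]
finger_gap: 0.999
grip_force: 0.0
```

Emit:
servo_tool(plan=[[0,[-0.51,0.08,0.07],[0,0,0.86]],[0,[-0.5,0.12,0.07],[0,0,0.86]],[0,[0,0,0],[0,0,0]],[0,[0,0,0],[0,0,0]]])

```text
clock: 1.55
tcp_pos: [0.4504, -0.2344, 0.2034]
orientation: [[0.859, 0.512, -0.0], [0.512, -0.859, 0.0], [0.0, -0.0, -1.0]]
ft_force: [0.9, -0.2, 0.5]
finger_gap: 1.006
grip_force: 0.0
```

```bash
python3 - <<'E'
from h import *
T=tcpT();im=read_camera("wrist");print(T,get_obs()["joints"]);np.save("T1.npy",T)
sc=read_camera("scene")[:,:,::-1];cv2.imwrite("pics/w1.png",im[:,:,::-1])
cv2.imwrite("pics/c1.png",np.hstack([im[:,:,::-1],cv2.resize(sc[170:330,80:264],(288,250),interpolation=cv2.INTER_CUBIC).copy() if 0 else np.zeros((384,1,3),np.uint8)]))
print(project("wrist",[.447,-.23,.066],T))
E
```

```text
[[ 0.8591  0.5117 -0.0001  0.4504]
 [ 0.5117 -0.8591  0.0003 -0.2344]
 [ 0.     -0.0003 -1.      0.2034]
 [ 0.      0.      0.      1.    ]] [ 0.561   0.2721 -0.1579  1.952   0.0524  0.9212 -0.6545]
[249.3592 183.8642]
```

View pics/w1.png

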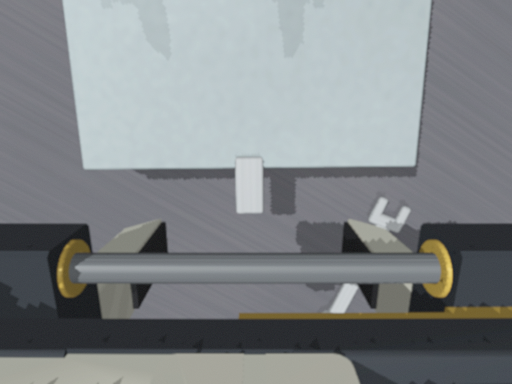

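The wrist view shows the box square to the tool. The lid's front edge runs (83,168)–(416,166), and the tab spans columns 236–263 and rows 168–213.

```bash
python3 - <<'E'
from h import *
from scipy.optimize import brentq
T=np.load("T1.npy")
a,b=(83.5,168.5),(416,167)
f=lambda z:np.linalg.norm(plane("wrist",a,z,T)-plane("wrist",b,z,T))-.29
z=brentq(f,0,.12);A,B=plane("wrist",a,z,T),plane("wrist",b,z,T)
print("edge z",z,A,B,"yaw",np.degrees(np.arctan2(*(A-B)[:2]))) 
zz=.066
for q in [(236,213),(263,212.5),(249.5,213),(249.5,190)]:print(plane("wrist",q,zz,T))
E
```

```text
edge z 0.06345828832397676 [ 0.3842 -0.0988  0.0635] [ 0.5338 -0.3472  0.0635] yaw -31.065346281126494
[ 0.4177 -0.2334  0.066 ]
[ 0.4305 -0.2539  0.066 ]
[ 0.4239 -0.2438  0.066 ]
[ 0.4423 -0.2329  0.066 ]
```

Emit:
servo_tool(plan=[[0,[-0.27,-0.11,0.5],[0,0,0]],[0,[0,0,0.8],[0,0,0]],[0,[0,0,0.8],[0,0,0]],[0,[0,0,0.62],[0,0,0]],[0.3,[0,0,0],[0,0,0]]])

```text
clock: 2.15
tcp_pos: [0.4341, -0.2335, 0.0639]
orientation: [[0.857, 0.515, -0.007], [0.515, -0.857, 0.004], [-0.004, -0.007, -1.0]]
ft_force: [-1.2, 0.5, -0.3]
finger_gap: 0.954
grip_force: 0.0
```

Emit:
servo_tool(plan=[[1,[0,0,0],[0,0,0]],[1,[0,0,0],[0,0,0]],[1,[0,0,0],[0,0,0]],[1,[0,0,0],[0,0,0]],[1,[0,0,0],[0,0,0]]])

```text
clock: 2.65
tcp_pos: [0.4371, -0.2365, 0.0685]
orientation: [[0.858, 0.513, 0.002], [0.513, -0.858, -0.001], [0.001, 0.002, -1.0]]
ft_force: [-0.3, 1.2, 0.2]
finger_gap: 0.528
grip_force: 0.0
```

Emit:
servo_tool(plan=[[1,[0,0,0],[0,0,0]],[1,[0,0,0],[0,0,0]],[1,[0,0,0],[0,0,0]],[1,[0,0,0],[0,0,0]],[1,[0,0,0],[0,0,0]]])

```text
clock: 3.15
tcp_pos: [0.4371, -0.2371, 0.0678]
orientation: [[0.858, 0.513, 0.001], [0.513, -0.858, -0.001], [0.001, 0.002, -1.0]]
ft_force: [0.8, -3.8, -1.2]
finger_gap: 0.257
grip_force: 30.0
```

```bash
python3 - <<'E'
from h import *
T=tcpT();print(T[:3,3],get_obs()["finger_gap"],get_obs()["grip_force"])
u=np.array([.857,.515,0]);H=np.array([.639,-.115,.051])
C0=T[:3,3]+np.array([0,0,-.007]);r=C0-H;rx=r@u;perp=r-rx*u-np.array([0,0,r[2]])
rho=np.hypot(rx,r[2]);a0=np.arctan2(r[2],-rx);print("rho",rho,a0,perp)
N=20;prev=T[:3,3];
for k in range(1,N+1):
    a=a0+1.11*k/N;lean=-20*k/N;Rm=toolR(31,lean);Rp=toolR(31,-20*(k-1)/N)
    P=H+perp-rho*np.cos(a)*u+np.array([0,0,rho*np.sin(a)])-.007*Rm[:,2]
    d=Rp.T@(P-prev);prev=P;print([1,(d/.05).round(2).tolist(),[0,round(-np.radians(20)/N/.1,3),0]],P if k%5==0 else '')
E
```

```text
[ 0.4371 -0.2371  0.0678] 0.2574863649622446 29.991964101791382
rho 0.2361236174438643 0.041335712203267504 [ 0.0003 -0.0006  0.    ]
[1, [0.02, -0.0, -0.26], [0, np.float64(-0.175), 0]] 
[1, [0.03, -0.0, -0.26], [0, np.float64(-0.175), 0]] 
[1, [0.04, -0.0, -0.26], [0, np.float64(-0.175), 0]] 
[1, [0.05, -0.0, -0.26], [0, np.float64(-0.175), 0]] 
[1, [0.06, -0.0, -0.26], [0, np.float64(-0.175), 0]] [ 0.4476 -0.2308  0.132 ]
[1, [0.07, -0.0, -0.25], [0, np.float64(-0.175), 0]] 
[1, [0.08, -0.0, -0.25], [0, np.float64(-0.175), 0]] 
[1, [0.09, -0.0, -0.25], [0, np.float64(-0.175), 0]] 
[1, [0.1, -0.0, -0.24], [0, np.float64(-0.175), 0]] 
[1, [0.11, -0.0, -0.24], [0, np.float64(-0.175), 0]] [ 0.4729 -0.2156  0.1905]
[1, [0.12, -0.0, -0.24], [0, np.float64(-0.175), 0]] 
[1, [0.13, -0.0, -0.23], [0, np.float64(-0.175), 0]] 
[1, [0.13, -0.0, -0.23], [0, np.float64(-0.175), 0]] 
[1, [0.14, -0.0, -0.22], [0, np.float64(-0.175), 0]] 
[1, [0.15, -0.0, -0.22], [0, np.float64(-0.175), 0]] [ 0.5109 -0.1927  0.2388]
[1, [0.16, -0.0, -0.21], [0, np.float64(-0.175), 0]] 
[1, [0.17, -0.0, -0.2], [0, np.float64(-0.175), 0]] 
[1, [0.17, -0.0, -0.2], [0, np.float64(-0.175), 0]] 
[1, [0.18, -0.0, -0.19], [0, np.float64(-0.175), 0]] 
[1, [0.19, -0.0, -0.18], [0, np.float64(-0.175), 0]] [ 0.5589 -0.1639  0.2732]
```

Emit:
servo_tool(plan=[[1,[0.02,0,-0.26],[0,-0.175,0]],[1,[0.03,0,-0.26],[0,-0.175,0]],[1,[0.04,0,-0.26],[0,-0.175,0]],[1,[0.05,0,-0.26],[0,-0.175,0]],[1,[0.06,0,-0.26],[0,-0.175,0]]])

```text
clock: 3.65
tcp_pos: [0.4484, -0.2302, 0.1325]
orientation: [[0.855, 0.514, -0.073], [0.511, -0.858, -0.046], [-0.086, 0.002, -0.996]]
ft_force: [6.0, -2.6, -6.2]
finger_gap: 0.26
grip_force: 30.0
```

Emit:
servo_tool(plan=[[1,[0.07,0,-0.25],[0,-0.175,0]],[1,[0.08,0,-0.25],[0,-0.175,0]],[1,[0.09,0,-0.25],[0,-0.175,0]],[1,[0.1,0,-0.24],[0,-0.175,0]],[1,[0.11,0,-0.24],[0,-0.175,0]]])

```text
clock: 4.15
tcp_pos: [0.4737, -0.2147, 0.1901]
orientation: [[0.845, 0.514, -0.148], [0.506, -0.858, -0.09], [-0.173, 0.001, -0.985]]
ft_force: [5.2, -2.8, -8.3]
finger_gap: 0.259
grip_force: 30.0
```

Emit:
servo_tool(plan=[[1,[0.12,0,-0.24],[0,-0.175,0]],[1,[0.13,0,-0.23],[0,-0.175,0]],[1,[0.13,0,-0.23],[0,-0.175,0]],[1,[0.14,0,-0.22],[0,-0.175,0]],[1,[0.15,0,-0.22],[0,-0.175,0]]])

```text
clock: 4.65
tcp_pos: [0.5114, -0.1917, 0.2379]
orientation: [[0.829, 0.514, -0.223], [0.496, -0.858, -0.134], [-0.26, 0.0, -0.966]]
ft_force: [6.3, -3.8, -9.5]
finger_gap: 0.257
grip_force: 30.0
```

Emit:
servo_tool(plan=[[1,[0.16,0,-0.21],[0,-0.175,0]],[1,[0.17,0,-0.2],[0,-0.175,0]],[1,[0.17,0,-0.2],[0,-0.175,0]]])

```text
clock: 4.95
tcp_pos: [0.5384, -0.1753, 0.2598]
orientation: [[0.815, 0.513, -0.268], [0.488, -0.858, -0.159], [-0.312, -0.001, -0.95]]
ft_force: [3.9, -3.5, -9.6]
finger_gap: 0.257
grip_force: 30.0
```

Now the last two rows and a small push against the stop.

Emit:
servo_tool(plan=[[1,[0.18,0,-0.19],[0,-0.175,0]],[1,[0.19,0,-0.18],[0,-0.175,0]],[1,[0,0,0],[0,0,0]]])

```text
clock: 5.25
tcp_pos: [0.5597, -0.1624, 0.2721]
orientation: [[0.805, 0.515, -0.295], [0.483, -0.857, -0.177], [-0.344, -0.0, -0.939]]
ft_force: [3.1, -1.7, -2.0]
finger_gap: 0.255
grip_force: 30.0
```

Emit:
servo_tool(plan=[[1,[0.08,0,-0.06],[0,0,0]],[1,[0,0,0],[0,0,0]],[1,[0,0,0],[0,0,0]]])

```text
clock: 5.55
tcp_pos: [0.5609, -0.1616, 0.2728]
orientation: [[0.806, 0.512, -0.299], [0.481, -0.859, -0.176], [-0.346, -0.002, -0.938]]
ft_force: [-1.9, -5.0, -11.4]
finger_gap: 0.256
grip_force: 30.0
```

Emit:
servo_tool(plan=[[0.6,[0,0,0],[0,0,0]],[0.6,[0,0,0],[0,0,0]],[0.6,[0,0,0],[0,0,0]],[0.4,[0,0,-0.5],[0,0,0]],[0.4,[0,0,-0.8],[0,0,0]]])

```text
clock: 6.05
tcp_pos: [0.5807, -0.149, 0.3348]
orientation: [[0.805, 0.513, -0.298], [0.482, -0.859, -0.175], [-0.346, -0.003, -0.938]]
ft_force: [1.3, -0.8, 0.1]
finger_gap: 0.526
grip_force: 0.0
```

```bash
python3 - <<'E'
from h import *
im=read_camera("side")[:,:,::-1];cv2.imwrite("pics/side1.png",im)
cv2.imwrite("pics/side1c.png",cv2.resize(im[150:310,225:405],(720,640)[:1]+(600,),interpolation=cv2.INTER_CUBIC))
print(get_obs()["finger_gap"],tcpT()[:3])
E
```

```text
0.5597994010153883 [[ 0.8084  0.5149 -0.2852  0.5857]
 [ 0.4839 -0.8572 -0.176  -0.1471]
 [-0.3351  0.0042 -0.9422  0.3429]]
```

View pics/side1c.png

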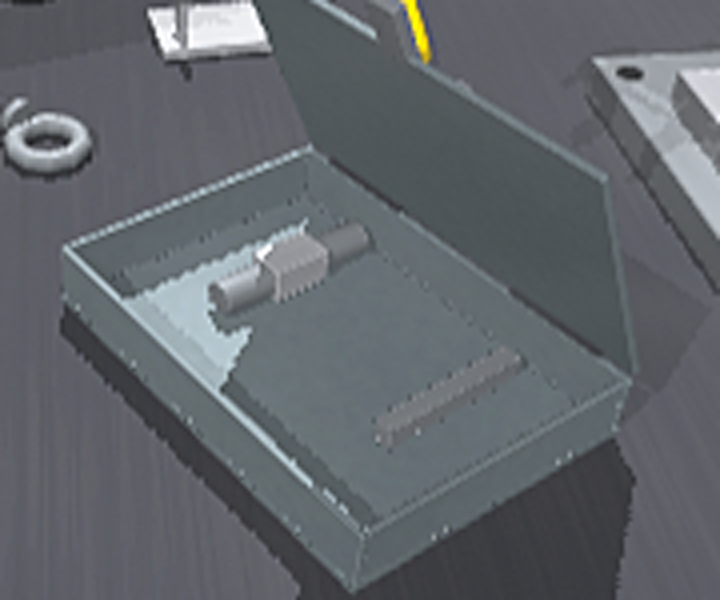

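The side view shows the lid standing open. The gauge lies in the left half, with its handle at about (293,266) in the crop, its front plug end at (217,297) and its rear end at (367,240). The bar tool bit is in the right half, (380,435)–(520,355).

```bash
python3 - <<'E'
from h import *
q=lambda x,y:(225+(x+.5)/4-.5,150+(y+.5)/3.75-.5)
u=np.array([.857,.515]);v=np.array([-.515,.857]);c=np.array([.549,-.169])
for n,p,z in [("front end",(217,296),.019),("rear end",(367,241),.019),("handle",(293,266),.022),("handle top",(292,250),.033),
  ("box FL",(65,249),.05),("box FR",(362,535),.05),("box RR",(630,380),.05)]:
    P=plane("side",q(*p),z);d=P[:2]-c;print(n,P,"box",d@u,d@v)
print(project("side",[.541,-.098,.019]), get_obs()["joints"])
E
```

```text
front end [ 0.4854 -0.1208  0.019 ] box -0.029672424258437136 0.07410701545717463
rear end [ 0.5935 -0.0675  0.019 ] box 0.0904189716465221 0.06402077939929393
handle [ 0.5384 -0.0955  0.022 ] box 0.028753878569128297 0.068401594984211
handle top [ 0.5376 -0.0909  0.033 ] box 0.03041049677797842 0.07277756816426423
box FL [ 0.3879 -0.1027  0.05  ] box -0.1039026640534099 0.13983100662887732
box FR [ 0.536 -0.345  0.05 ] box -0.10180311292789919 -0.14412885394146632
box RR [ 0.7116 -0.239   0.05  ] box 0.10329078447071506 -0.14375399122375293
[298.8905 222.0027] [ 0.1675  0.488  -0.1213  1.3544  0.2486  1.5883 -1.01  ]
```

```bash
python3 - <<'E'
from h import *
F=toolR(26.2,25)@Ro.from_euler('z',180,degrees=True).as_matrix();print(F)
M=toolR(118,0);P1=[.50,-.15,.39];P2=[.444,-.150,.36]
plan(P1,M,18,closure=.4)
T=np.eye(4);T[:3,:3]=M;T[:3,3]=P1;print();plan(P2,F,18,T,.4)
E
```

```text
[[-0.8132 -0.4415  0.3792]
 [-0.4001  0.8973  0.1866]
 [-0.4226 -0.     -0.9063]]
[0.4, [-0.1, -0.05, -0.02], [-0.14, 0.15, -0.84]]
[0.4, [-0.09, -0.05, -0.02], [-0.14, 0.15, -0.84]]
[0.4, [-0.09, -0.06, -0.03], [-0.14, 0.15, -0.84]]
[0.4, [-0.08, -0.07, -0.03], [-0.14, 0.15, -0.84]]
[0.4, [-0.07, -0.07, -0.03], [-0.14, 0.15, -0.84]]
[0.4, [-0.07, -0.08, -0.03], [-0.14, 0.15, -0.84]]
[0.4, [-0.06, -0.08, -0.03], [-0.14, 0.15, -0.84]]
[0.4, [-0.05, -0.09, -0.04], [-0.14, 0.15, -0.84]]
[0.4, [-0.04, -0.09, -0.04], [-0.14, 0.15, -0.84]]
[0.4, [-0.04, -0.09, -0.04], [-0.14, 0.15, -0.84]]
[0.4, [-0.03, -0.1, -0.04], [-0.14, 0.15, -0.84]]
[0.4, [-0.02, -0.1, -0.04], [-0.14, 0.15, -0.84]]
[0.4, [-0.01, -0.1, -0.05], [-0.14, 0.15, -0.84]]
[0.4, [-0.0, -0.1, -0.05], [-0.14, 0.15, -0.84]]
[0.4, [0.01, -0.1, -0.05], [-0.14, 0.15, -0.84]]
[0.4, [0.02, -0.1, -0.05], [-0.14, 0.15, -0.84]]
[0.4, [0.03, -0.09, -0.05], [-0.14, 0.15, -0.84]]
[0.4, [0.03, -0.09, -0.05], [-0.14, 0.15, -0.84]]

[0.4, [0.03, -0.05, 0.03], [-0.19, -0.19, -0.84]]
[0.4, [0.03, -0.05, 0.03], [-0.19, -0.19, -0.84]]
[0.4, [0.04, -0.05, 0.03], [-0.19, -0.19, -0.84]]
[0.4, [0.04, -0.05, 0.03], [-0.19, -0.19, -0.84]]
[0.4, [0.05, -0.04, 0.03], [-0.19, -0.19, -0.84]]
[0.4, [0.05, -0.04, 0.02], [-0.19, -0.19, -0.84]]
[0.4, [0.06, -0.04, 0.02], [-0.19, -0.19, -0.84]]
[0.4, [0.06, -0.03, 0.02], [-0.19, -0.19, -0.84]]
[0.4, [0.06, -0.03, 0.02], [-0.19, -0.19, -0.84]]
[0.4, [0.06, -0.02, 0.02], [-0.19, -0.19, -0.84]]
[0.4, [0.07, -0.02, 0.02], [-0.19, -0.19, -0.84]]
[0.4, [0.07, -0.01, 0.01], [-0.19, -0.19, -0.84]]
[0.4, [0.07, -0.01, 0.01], [-0.19, -0.19, -0.84]]
[0.4, [0.07, -0.0, 0.01], [-0.19, -0.19, -0.84]]
[0.4, [0.07, 0.01, 0.01], [-0.19, -0.19, -0.84]]
[0.4, [0.07, 0.01, 0.01], [-0.19, -0.19, -0.84]]
[0.4, [0.07, 0.02, 0.01], [-0.19, -0.19, -0.84]]
[0.4, [0.07, 0.02, 0.01], [-0.19, -0.19, -0.84]]
```

Emit:
servo_tool(plan=[[0.4,[-0.1,-0.05,-0.02],[-0.14,0.15,-0.84]],[0.4,[-0.09,-0.05,-0.02],[-0.14,0.15,-0.84]],[0.4,[-0.09,-0.06,-0.03],[-0.14,0.15,-0.84]],[0.4,[-0.08,-0.07,-0.03],[-0.14,0.15,-0.84]],[0.4,[-0.07,-0.07,-0.03],[-0.14,0.15,-0.84]]])

```text
clock: 6.6
tcp_pos: [0.5587, -0.1491, 0.3499]
orientation: [[0.538, 0.821, -0.193], [0.803, -0.568, -0.178], [-0.255, -0.059, -0.965]]
ft_force: [-0.7, 0.1, 0.6]
finger_gap: 0.603
grip_force: 0.0
```

Emit:
servo_tool(plan=[[0.4,[-0.07,-0.08,-0.03],[-0.14,0.15,-0.84]],[0.4,[-0.06,-0.08,-0.03],[-0.14,0.15,-0.84]],[0.4,[-0.05,-0.09,-0.04],[-0.14,0.15,-0.84]],[0.4,[-0.04,-0.09,-0.04],[-0.14,0.15,-0.84]],[0.4,[-0.04,-0.09,-0.04],[-0.14,0.15,-0.84]]])

```text
clock: 7.1
tcp_pos: [0.5353, -0.15, 0.3632]
orientation: [[0.165, 0.981, -0.102], [0.974, -0.178, -0.137], [-0.152, -0.076, -0.985]]
ft_force: [-0.6, -0.7, 1.1]
finger_gap: 0.595
grip_force: 0.0
```

Emit:
servo_tool(plan=[[0.4,[-0.03,-0.1,-0.04],[-0.14,0.15,-0.84]],[0.4,[-0.02,-0.1,-0.04],[-0.14,0.15,-0.84]],[0.4,[-0.01,-0.1,-0.05],[-0.14,0.15,-0.84]],[0.4,[0,-0.1,-0.05],[-0.14,0.15,-0.84]],[0.4,[0.01,-0.1,-0.05],[-0.14,0.15,-0.84]]])

```text
clock: 7.6
tcp_pos: [0.5109, -0.1511, 0.3768]
orientation: [[-0.246, 0.969, -0.035], [0.968, 0.243, -0.061], [-0.05, -0.049, -0.998]]
ft_force: [-0.5, -0.3, 0.5]
finger_gap: 0.6
grip_force: 0.0
```

Emit:
servo_tool(plan=[[0.4,[0.02,-0.1,-0.05],[-0.14,0.15,-0.84]],[0.4,[0.03,-0.09,-0.05],[-0.14,0.15,-0.84]],[0.4,[0.03,-0.09,-0.05],[-0.14,0.15,-0.84]]])

```text
clock: 7.9
tcp_pos: [0.4965, -0.1514, 0.3848]
orientation: [[-0.479, 0.878, -0.013], [0.878, 0.479, -0.004], [0.003, -0.013, -1.0]]
ft_force: [0.2, 0.1, -0.1]
finger_gap: 0.599
grip_force: 0.0
```

Emit:
servo_tool(plan=[[0.4,[0.03,-0.05,0.03],[-0.19,-0.19,-0.84]],[0.4,[0.03,-0.05,0.03],[-0.19,-0.19,-0.84]],[0.4,[0.04,-0.05,0.03],[-0.19,-0.19,-0.84]],[0.4,[0.04,-0.05,0.03],[-0.19,-0.19,-0.84]],[0.4,[0.05,-0.04,0.03],[-0.19,-0.19,-0.84]]])

```text
clock: 8.4
tcp_pos: [0.4815, -0.1515, 0.3765]
orientation: [[-0.789, 0.602, 0.121], [0.605, 0.796, -0.015], [-0.105, 0.061, -0.993]]
ft_force: [-0.3, -0.2, 0.0]
finger_gap: 0.597
grip_force: 0.0
```

Emit:
servo_tool(plan=[[0.4,[0.05,-0.04,0.02],[-0.19,-0.19,-0.84]],[0.4,[0.06,-0.04,0.02],[-0.19,-0.19,-0.84]],[0.4,[0.06,-0.03,0.02],[-0.19,-0.19,-0.84]],[0.4,[0.06,-0.03,0.02],[-0.19,-0.19,-0.84]],[0.4,[0.06,-0.02,0.02],[-0.19,-0.19,-0.84]]])

```text
clock: 8.9
tcp_pos: [0.4659, -0.1519, 0.3689]
orientation: [[-0.946, 0.214, 0.244], [0.228, 0.973, 0.029], [-0.231, 0.083, -0.969]]
ft_force: [0.3, -0.7, 0.1]
finger_gap: 0.603
grip_force: 0.0
```

Emit:
servo_tool(plan=[[0.4,[0.07,-0.02,0.02],[-0.19,-0.19,-0.84]],[0.4,[0.07,-0.01,0.01],[-0.19,-0.19,-0.84]],[0.4,[0.07,-0.01,0.01],[-0.19,-0.19,-0.84]],[0.4,[0.07,0,0.01],[-0.19,-0.19,-0.84]],[0.4,[0.07,0.01,0.01],[-0.19,-0.19,-0.84]]])

```text
clock: 9.4
tcp_pos: [0.4497, -0.1521, 0.361]
orientation: [[-0.918, -0.212, 0.334], [-0.181, 0.976, 0.121], [-0.352, 0.051, -0.935]]
ft_force: [0.0, 0.0, -0.3]
finger_gap: 0.599
grip_force: 0.0
```

Emit:
servo_tool(plan=[[0.4,[0.07,0.01,0.01],[-0.19,-0.19,-0.84]],[0.4,[0.07,0.02,0.01],[-0.19,-0.19,-0.84]],[0.4,[0.07,0.02,0.01],[-0.19,-0.19,-0.84]],[0.4,[0,0,0],[0,0,0]]])

```text
clock: 9.8
tcp_pos: [0.4442, -0.1523, 0.3625]
orientation: [[-0.869, -0.342, 0.357], [-0.308, 0.94, 0.149], [-0.386, 0.019, -0.922]]
ft_force: [0.5, 0.3, 0.5]
finger_gap: 0.602
grip_force: 0.0
```

```bash
python3 - <<'E'
from h import *
T=tcpT();np.save("T2.npy",T);im=read_camera("wrist");cv2.imwrite("pics/w2.png",im[:,:,::-1]);o=get_obs();print(T[:3],o["joints"],o["finger_gap"])
F=toolR(26.2,25)@Ro.from_euler('z',180,degrees=True).as_matrix()
G=np.array([.537,-.0955,.030]);print(project("wrist",[.5395,-.094,.033],T))
plan(G-.15*F[:,2],F,6,closure=.4)
E
```

```text
[[-0.8694 -0.3419  0.3569  0.4442]
 [-0.3083  0.9396  0.1489 -0.1523]
 [-0.3862  0.0194 -0.9222  0.3625]] [ 0.3009 -0.1283  0.174   2.0601 -0.3388  0.9733  2.5516] 0.5997369865039303
[264.0735 130.1245]
[0.4, [0.12, 0.03, 0.66], [-0.04, -0.07, -0.18]]
[0.4, [0.12, 0.03, 0.66], [-0.04, -0.07, -0.18]]
[0.4, [0.13, 0.03, 0.66], [-0.04, -0.07, -0.18]]
[0.4, [0.13, 0.03, 0.66], [-0.04, -0.07, -0.18]]
[0.4, [0.14, 0.03, 0.66], [-0.04, -0.07, -0.18]]
[0.4, [0.14, 0.03, 0.66], [-0.04, -0.07, -0.18]]
```

View pics/w2.png

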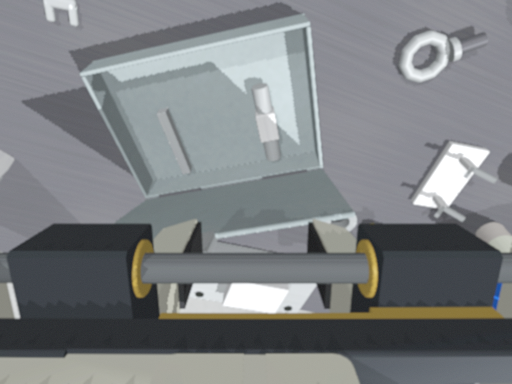

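The wrist view shows the gauge handle at about (267,125), with plug ends at (262,87) and (274,159). The bit is at (160–190, 110–172).

```bash
python3 - <<'E'
from h import *
T=np.load("T2.npy");im=cv2.imread("pics/w2.png")
for n,q,z in [("handle top",(267,124),.033),("front",(262.5,87),.022),("rear",(274,160),.022),("FLtop",(306,20),.05),("FRtop",(88,73),.05),("RLtop?",(321,167),.05)]:print(n,plane("wrist",q,z,T))
g=cv2.resize(im[60:190,200:340],(560,520),interpolation=cv2.INTER_CUBIC);cv2.imwrite("pics/w2c.png",g)
E
```

```text
handle top [ 0.5288 -0.0936  0.033 ]
front [ 0.4834 -0.1174  0.022 ]
rear [ 0.5895 -0.0571  0.022 ]
FLtop [ 0.3831 -0.1032  0.05  ]
FRtop [ 0.5299 -0.3346  0.05  ]
RLtop? [0.5612 0.0074 0.05  ]
```

View pics/w2c.png

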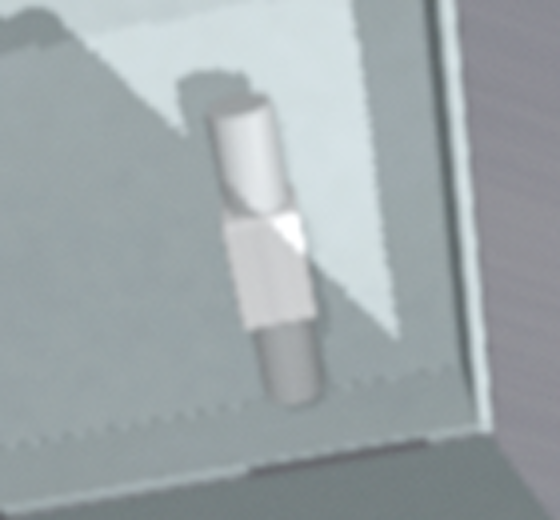

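```bash
python3 - <<'E'
from h import *
F=toolR(25,25)@Ro.from_euler('z',180,degrees=True).as_matrix()
G=np.array([.5345,-.0935,.030]);plan(G-.12*F[:,2],F,8,closure=.4)
E
```

```text
[0.4, [0.09, 0.04, 0.57], [-0.02, -0.05, -0.11]]
[0.4, [0.09, 0.04, 0.57], [-0.02, -0.05, -0.11]]
[0.4, [0.1, 0.04, 0.57], [-0.02, -0.05, -0.11]]
[0.4, [0.1, 0.04, 0.57], [-0.02, -0.05, -0.11]]
[0.4, [0.1, 0.04, 0.57], [-0.02, -0.05, -0.11]]
[0.4, [0.1, 0.04, 0.57], [-0.02, -0.05, -0.11]]
[0.4, [0.11, 0.04, 0.57], [-0.02, -0.05, -0.11]]
[0.4, [0.11, 0.04, 0.57], [-0.02, -0.05, -0.11]]
```

Emit:
servo_tool(plan=[[0.4,[0.09,0.04,0.57],[-0.02,-0.05,-0.11]],[0.4,[0.09,0.04,0.57],[-0.02,-0.05,-0.11]],[0.4,[0.1,0.04,0.57],[-0.02,-0.05,-0.11]],[0.4,[0.1,0.04,0.57],[-0.02,-0.05,-0.11]],[0.4,[0.1,0.04,0.57],[-0.02,-0.05,-0.11]]])

```text
clock: 10.35
tcp_pos: [0.4599, -0.1437, 0.2901]
orientation: [[-0.853, -0.364, 0.374], [-0.329, 0.931, 0.156], [-0.406, 0.01, -0.914]]
ft_force: [0.1, -0.8, 0.9]
finger_gap: 0.599
grip_force: 0.0
```

Emit:
servo_tool(plan=[[0.4,[0.1,0.04,0.57],[-0.02,-0.05,-0.11]],[0.4,[0.11,0.04,0.57],[-0.02,-0.05,-0.11]],[0.4,[0.11,0.04,0.57],[-0.02,-0.05,-0.11]],[0.4,[0,0,0],[0,0,0]]])

```text
clock: 10.75
tcp_pos: [0.4688, -0.1357, 0.2514]
orientation: [[-0.839, -0.383, 0.386], [-0.346, 0.924, 0.164], [-0.42, 0.004, -0.908]]
ft_force: [0.1, 0.9, -0.1]
finger_gap: 0.599
grip_force: 0.0
```

```bash
python3 - <<'E'
from h import *
T=tcpT();np.save("T3.npy",T);im=read_camera("wrist");cv2.imwrite("pics/w3.png",im[:,:,::-1]);o=get_obs();print(T[:3],o["joints"])
print(project("wrist",[.537,-.092,.033],T))
u=T[:3,0];print("yaw,lean",np.degrees(np.arctan2(-u[1],-u[0])),np.degrees(np.arcsin(-u[2])))
E
```

```text
[[-0.8391 -0.383   0.3863  0.4688]
 [-0.3463  0.9237  0.1637 -0.1357]
 [-0.4195  0.0036 -0.9077  0.2514]] [-1.0964 -0.2085  1.4642  2.2283 -0.1662  0.6321  2.4795]
[264.9935 145.7459]
yaw,lean 22.426644543063187 24.805188187009122
```

View pics/w3.png

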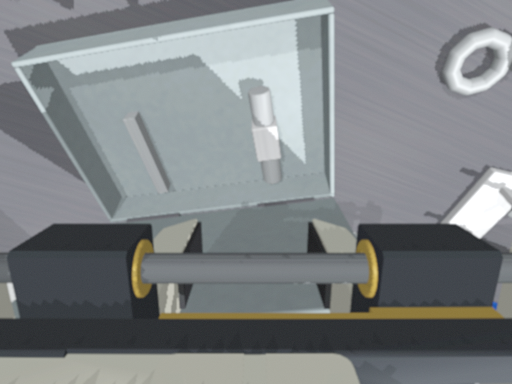

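The wrist view shows the gauge handle's top-face centre at about (266,144), within 2 px of the prediction. The arm is close to its joint limits in this flipped grasp, so I'll turn back to the other half-turn.

```bash
python3 - <<'E'
from h import *
T=np.load("T3.npy")
a,b=plane("wrist",(261,91),.022,T),plane("wrist",(273,182),.022,T);print(a,b,(a+b)/2,np.degrees(np.arctan2(*(b-a)[1::-1])),plane("wrist",(266,143.5),.033,T))
M=toolR(115,5);P1=[.47,-.15,.37]
plan(P1,M,17,closure=.4)
R=toolR(27.5,29);Q=np.eye(4);Q[:3,:3]=M;Q[:3,3]=P1;print();plan([.46,-.14,.34],R,17,Q,.4)
E
```

```text
[ 0.4832 -0.1199  0.022 ] [ 0.5897 -0.0572  0.022 ] [ 0.5364 -0.0885  0.022 ] 30.455524081170072 [ 0.5338 -0.0922  0.033 ]
[0.4, [-0.05, -0.01, -0.13], [0.16, 0.24, 0.89]]
[0.4, [-0.05, -0.01, -0.13], [0.16, 0.24, 0.89]]
[0.4, [-0.05, -0.01, -0.13], [0.16, 0.24, 0.89]]
[0.4, [-0.05, -0.01, -0.13], [0.16, 0.24, 0.89]]
[0.4, [-0.04, -0.01, -0.13], [0.16, 0.24, 0.89]]
[0.4, [-0.04, -0.0, -0.13], [0.16, 0.24, 0.89]]
[0.4, [-0.04, -0.0, -0.13], [0.16, 0.24, 0.89]]
[0.4, [-0.04, -0.0, -0.13], [0.16, 0.24, 0.89]]
[0.4, [-0.03, -0.0, -0.14], [0.16, 0.24, 0.89]]
[0.4, [-0.03, 0.0, -0.14], [0.16, 0.24, 0.89]]
[0.4, [-0.03, 0.0, -0.14], [0.16, 0.24, 0.89]]
[0.4, [-0.02, 0.0, -0.14], [0.16, 0.24, 0.89]]
[0.4, [-0.02, 0.0, -0.14], [0.16, 0.24, 0.89]]
[0.4, [-0.02, -0.0, -0.14], [0.16, 0.24, 0.89]]
[0.4, [-0.01, -0.0, -0.14], [0.16, 0.24, 0.89]]
[0.4, [-0.01, -0.0, -0.14], [0.16, 0.24, 0.89]]
[0.4, [-0.01, -0.0, -0.14], [0.16, 0.24, 0.89]]

[0.4, [0.01, -0.01, 0.04], [-0.26, 0.2, 0.86]]
[0.4, [0.01, -0.01, 0.04], [-0.26, 0.2, 0.86]]
[0.4, [0.01, -0.01, 0.04], [-0.26, 0.2, 0.86]]
[0.4, [0.01, -0.01, 0.04], [-0.26, 0.2, 0.86]]
[0.4, [0.01, -0.01, 0.04], [-0.26, 0.2, 0.86]]
[0.4, [0.0, -0.01, 0.04], [-0.26, 0.2, 0.86]]
[0.4, [0.0, -0.02, 0.04], [-0.26, 0.2, 0.86]]
[0.4, [0.0, -0.02, 0.04], [-0.26, 0.2, 0.86]]
[0.4, [-0.0, -0.02, 0.03], [-0.26, 0.2, 0.86]]
[0.4, [-0.0, -0.02, 0.03], [-0.26, 0.2, 0.86]]
[0.4, [-0.01, -0.02, 0.03], [-0.26, 0.2, 0.86]]
[0.4, [-0.01, -0.02, 0.03], [-0.26, 0.2, 0.86]]
[0.4, [-0.01, -0.02, 0.03], [-0.26, 0.2, 0.86]]
[0.4, [-0.01, -0.02, 0.03], [-0.26, 0.2, 0.86]]
[0.4, [-0.02, -0.02, 0.03], [-0.26, 0.2, 0.86]]
[0.4, [-0.02, -0.02, 0.03], [-0.26, 0.2, 0.86]]
[0.4, [-0.02, -0.02, 0.03], [-0.26, 0.2, 0.86]]
```

Emit:
servo_tool(plan=[[0.4,[0,0,-0.8],[0,0,0]],[0.4,[0,0,-0.8],[0,0,0]],[0.4,[-0.05,0,-0.05],[0.16,0.24,0.89]],[0.4,[-0.05,0,-0.05],[0.16,0.24,0.89]],[0.4,[-0.05,0,-0.05],[0.16,0.24,0.89]]])

```text
clock: 11.3
tcp_pos: [0.4539, -0.1478, 0.3086]
orientation: [[-0.935, -0.115, 0.337], [-0.086, 0.991, 0.1], [-0.345, 0.064, -0.936]]
ft_force: [0.4, 0.8, -0.5]
finger_gap: 0.601
grip_force: 0.0
```

Emit:
servo_tool(plan=[[0.4,[-0.05,0,-0.05],[0.16,0.24,0.89]],[0.4,[-0.05,0,-0.05],[0.16,0.24,0.89]],[0.4,[-0.05,0,-0.05],[0.16,0.24,0.89]],[0.4,[-0.05,0,-0.05],[0.16,0.24,0.89]],[0.4,[-0.05,0,-0.05],[0.16,0.24,0.89]]])

```text
clock: 11.8
tcp_pos: [0.4623, -0.149, 0.3232]
orientation: [[-0.921, 0.327, 0.213], [0.342, 0.939, 0.038], [-0.188, 0.108, -0.976]]
ft_force: [-0.1, 0.1, -0.7]
finger_gap: 0.595
grip_force: 0.0
```

Emit:
servo_tool(plan=[[0.4,[-0.03,0,-0.05],[0.16,0.24,0.89]],[0.4,[-0.03,0,-0.05],[0.16,0.24,0.89]],[0.4,[-0.03,0,-0.05],[0.16,0.24,0.89]],[0.4,[-0.02,0,-0.05],[0.16,0.24,0.89]],[0.4,[-0.02,0,-0.05],[0.16,0.24,0.89]]])

```text
clock: 12.3
tcp_pos: [0.466, -0.1522, 0.3359]
orientation: [[-0.704, 0.706, 0.071], [0.709, 0.704, 0.037], [-0.024, 0.077, -0.997]]
ft_force: [-0.7, -0.1, 0.1]
finger_gap: 0.601
grip_force: 0.0
```

Emit:
servo_tool(plan=[[0.4,[-0.02,0,-0.05],[0.16,0.24,0.89]],[0.4,[-0.01,0,-0.05],[0.16,0.24,0.89]],[0.4,[0,0,-0.05],[0.16,0.24,0.89]],[0.4,[0,0,0],[0.16,0.24,0.89]]])

```text
clock: 12.7
tcp_pos: [0.4671, -0.1536, 0.3431]
orientation: [[-0.415, 0.909, -0.035], [0.905, 0.417, 0.08], [0.088, 0.002, -0.996]]
ft_force: [0.5, -0.2, -0.3]
finger_gap: 0.601
grip_force: 0.0
```

```bash
python3 - <<'E'
from h import *
print(tcpT()[:3],get_obs()["joints"]);plan([.46,-.14,.33],toolR(28,28),17,closure=.4)
E
```

```text
[[-0.4154  0.909  -0.0352  0.4671]
 [ 0.9054  0.4169  0.0803 -0.1536]
 [ 0.0876  0.0015 -0.9962  0.3431]] [-0.4689  0.1807  0.8902  1.8042 -0.2072  1.2945  0.9118]
[0.4, [0.02, -0.0, 0.02], [-0.25, 0.19, 0.86]]
[0.4, [0.02, -0.0, 0.02], [-0.25, 0.19, 0.86]]
[0.4, [0.02, -0.0, 0.02], [-0.25, 0.19, 0.86]]
[0.4, [0.01, -0.01, 0.02], [-0.25, 0.19, 0.86]]
[0.4, [0.01, -0.01, 0.02], [-0.25, 0.19, 0.86]]
[0.4, [0.01, -0.01, 0.02], [-0.25, 0.19, 0.86]]
[0.4, [0.01, -0.01, 0.02], [-0.25, 0.19, 0.86]]
[0.4, [0.01, -0.01, 0.02], [-0.25, 0.19, 0.86]]
[0.4, [0.01, -0.01, 0.02], [-0.25, 0.19, 0.86]]
[0.4, [0.01, -0.01, 0.02], [-0.25, 0.19, 0.86]]
[0.4, [0.01, -0.02, 0.02], [-0.25, 0.19, 0.86]]
[0.4, [0.0, -0.02, 0.02], [-0.25, 0.19, 0.86]]
[0.4, [0.0, -0.02, 0.02], [-0.25, 0.19, 0.86]]
[0.4, [0.0, -0.02, 0.02], [-0.25, 0.19, 0.86]]
[0.4, [-0.0, -0.02, 0.02], [-0.25, 0.19, 0.86]]
[0.4, [-0.0, -0.02, 0.01], [-0.25, 0.19, 0.86]]
[0.4, [-0.01, -0.02, 0.01], [-0.25, 0.19, 0.86]]
```

Emit:
servo_tool(plan=[[0.4,[0.02,0,0.02],[-0.25,0.19,0.86]],[0.4,[0.02,0,0.02],[-0.25,0.19,0.86]],[0.4,[0.02,0,0.02],[-0.25,0.19,0.86]],[0.4,[0.01,-0.01,0.02],[-0.25,0.19,0.86]],[0.4,[0.01,-0.01,0.02],[-0.25,0.19,0.86]]])

```text
clock: 13.2
tcp_pos: [0.4648, -0.1495, 0.3385]
orientation: [[0.0, 0.998, 0.068], [0.98, -0.014, 0.197], [0.197, 0.066, -0.978]]
ft_force: [-0.2, -0.4, 0.1]
finger_gap: 0.601
grip_force: 0.0
```

Emit:
servo_tool(plan=[[0.4,[0.01,-0.01,0.02],[-0.25,0.19,0.86]],[0.4,[0.01,-0.01,0.02],[-0.25,0.19,0.86]],[0.4,[0.01,-0.01,0.02],[-0.25,0.19,0.86]],[0.4,[0.01,-0.01,0.02],[-0.25,0.19,0.86]],[0.4,[0.01,-0.01,0.02],[-0.25,0.19,0.86]]])

```text
clock: 13.7
tcp_pos: [0.4634, -0.1458, 0.3346]
orientation: [[0.401, 0.892, 0.208], [0.858, -0.445, 0.255], [0.321, 0.076, -0.944]]
ft_force: [0.8, -0.2, 0.3]
finger_gap: 0.596
grip_force: 0.0
```

Emit:
servo_tool(plan=[[0.4,[0.01,-0.02,0.02],[-0.25,0.19,0.86]],[0.4,[0,-0.02,0.02],[-0.25,0.19,0.86]],[0.4,[0,-0.02,0.02],[-0.25,0.19,0.86]],[0.4,[0,-0.02,0.02],[-0.25,0.19,0.86]],[0.4,[0,-0.02,0.02],[-0.25,0.19,0.86]]])

```text
clock: 14.2
tcp_pos: [0.4608, -0.1413, 0.3305]
orientation: [[0.703, 0.614, 0.358], [0.565, -0.788, 0.244], [0.432, 0.031, -0.901]]
ft_force: [0.1, 0.3, -0.9]
finger_gap: 0.601
grip_force: 0.0
```

Emit:
servo_tool(plan=[[0.4,[0,-0.02,0.01],[-0.25,0.19,0.86]],[0.4,[-0.01,-0.02,0.01],[-0.25,0.19,0.86]],[0.4,[0,0,0],[0,0,0]]])

```text
clock: 14.5
tcp_pos: [0.4587, -0.1393, 0.3291]
orientation: [[0.781, 0.47, 0.412], [0.414, -0.883, 0.222], [0.468, -0.002, -0.884]]
ft_force: [-0.1, 0.7, -0.6]
finger_gap: 0.602
grip_force: 0.0
```

```bash
python3 - <<'E'
from h import *
print(tcpT()[:3],get_obs()["joints"]);R=toolR(28,28);G=np.array([.534,-.0928,.035]);print(R[:,2])
plan(G-.13*R[:,2],R,6,closure=.4)
E
```

```text
[[ 0.7805  0.4697  0.4125  0.4587]
 [ 0.414  -0.8828  0.2219 -0.1393]
 [ 0.4684 -0.0025 -0.8835  0.3291]] [-0.4479 -0.1696  0.8971  2.1426 -0.3511  0.8452 -0.4209]
[ 0.4145  0.2204 -0.8829]
[0.4, [-0.2, -0.02, 0.57], [-0.0, 0.0, -0.0]]
[0.4, [-0.2, -0.02, 0.57], [-0.0, 0.0, -0.0]]
[0.4, [-0.2, -0.02, 0.57], [-0.0, 0.0, -0.0]]
[0.4, [-0.2, -0.02, 0.57], [-0.0, 0.0, -0.0]]
[0.4, [-0.2, -0.02, 0.57], [-0.0, 0.0, -0.0]]
[0.4, [-0.2, -0.02, 0.57], [-0.0, 0.0, -0.0]]
```

Emit:
servo_tool(plan=[[0.4,[-0.2,-0.02,0.57],[0,0,0]],[0.4,[-0.2,-0.02,0.57],[0,0,0]],[0.4,[-0.2,-0.02,0.57],[0,0,0]],[0.4,[-0.2,-0.02,0.57],[0,0,0]],[0.4,[-0.2,-0.02,0.57],[0,0,0]]])

```text
clock: 15.0
tcp_pos: [0.4779, -0.1241, 0.1777]
orientation: [[0.778, 0.474, 0.412], [0.418, -0.881, 0.223], [0.468, -0.001, -0.884]]
ft_force: [-0.1, 1.7, 0.4]
finger_gap: 0.6
grip_force: 0.0
```

Emit:
servo_tool(plan=[[0.4,[-0.2,-0.02,0.57],[0,0,0]],[0.4,[0,0,0],[0,0,0]]])

```text
clock: 15.2
tcp_pos: [0.4783, -0.1202, 0.1448]
orientation: [[0.783, 0.473, 0.404], [0.417, -0.881, 0.224], [0.462, -0.006, -0.887]]
ft_force: [-0.5, 0.2, -0.4]
finger_gap: 0.601
grip_force: 0.0
```

```bash
python3 - <<'E'
from h import *
print(tcpT()[:3],get_obs()["joints"]);R=toolR(28,28);G=np.array([.534,-.0928,.035])
T=tcpT();np.save("T4.npy",T);cv2.imwrite("pics/w4.png",read_camera("wrist")[:,:,::-1]);print(project("wrist",[.5365,-.0915,.033],T))
plan(G,R,6,closure=.4)
E
```

```text
[[ 0.7828  0.4732  0.404   0.4783]
 [ 0.4172 -0.8809  0.2236 -0.1202]
 [ 0.4617 -0.0065 -0.887   0.1448]] [-0.3277  0.3587  0.908   2.3108 -1.2169  0.738   0.4344]
[259.3488 178.4073]
[0.4, [0.01, 0.0, 0.43], [-0.01, 0.01, 0.0]]
[0.4, [0.01, 0.0, 0.43], [-0.01, 0.01, 0.0]]
[0.4, [0.01, 0.0, 0.43], [-0.01, 0.01, 0.0]]
[0.4, [0.01, 0.0, 0.43], [-0.01, 0.01, 0.0]]
[0.4, [0.01, 0.0, 0.43], [-0.01, 0.01, 0.0]]
[0.4, [0.01, 0.0, 0.43], [-0.01, 0.01, 0.0]]
```

View pics/w4.png

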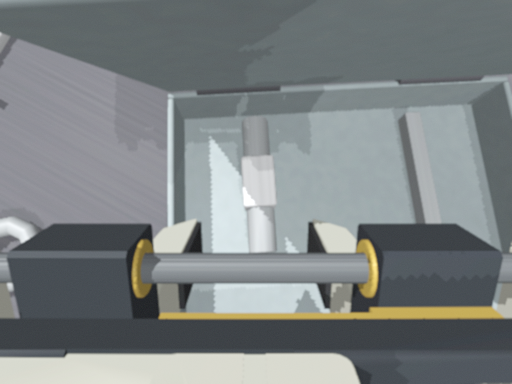

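The wrist view shows the handle's top face centred at about (258,181), matching the prediction of (259,178). Going in.

Emit:
servo_tool(plan=[[0.4,[0.01,0,0.43],[0,0,0]],[0.4,[0.01,0,0.43],[0,0,0]],[0.4,[0.01,0,0.43],[0,0,0]]])

```text
clock: 15.55
tcp_pos: [0.5098, -0.1059, 0.0939]
orientation: [[0.778, 0.474, 0.413], [0.419, -0.881, 0.221], [0.469, 0.001, -0.883]]
ft_force: [-0.0, -0.2, -1.1]
finger_gap: 0.602
grip_force: 0.0
```

```bash
python3 - <<'E'
from h import *
o=get_obs();print(tcpT()[:3],o["joints"],o["ft_force"]);plan([.534,-.0928,.035],toolR(28,28),5,closure=.4)
E
```

```text
[[ 0.7779  0.4736  0.4131  0.5098]
 [ 0.4187 -0.8807  0.2213 -0.1059]
 [ 0.4686  0.0008 -0.8834  0.0939]] [-0.1315  0.4543  0.6146  2.2879 -1.408   0.6356  0.5705] [-0.0051 -0.2497 -1.0805]
[0.4, [-0.01, -0.0, 0.26], [-0.0, 0.0, 0.01]]
[0.4, [-0.01, -0.0, 0.26], [-0.0, 0.0, 0.01]]
[0.4, [-0.01, -0.0, 0.26], [-0.0, 0.0, 0.01]]
[0.4, [-0.01, -0.0, 0.26], [-0.0, 0.0, 0.01]]
[0.4, [-0.01, -0.0, 0.26], [-0.0, 0.0, 0.01]]
```

Emit:
servo_tool(plan=[[0.4,[-0.01,0,0.26],[0,0,0]],[0.4,[-0.01,0,0.26],[0,0,0]],[0.4,[-0.01,0,0.26],[0,0,0]],[0.4,[-0.01,0,0.26],[0,0,0]],[0.4,[-0.01,0,0.26],[0,0,0]]])

```text
clock: 16.05
tcp_pos: [0.5358, -0.0941, 0.0373]
orientation: [[0.777, 0.471, 0.417], [0.417, -0.882, 0.22], [0.472, 0.003, -0.882]]
ft_force: [-0.7, -0.3, -0.5]
finger_gap: 0.597
grip_force: 0.0
```

Emit:
servo_tool(plan=[[0.4,[0,0,0],[0,0,0]]])

```text
clock: 16.15
tcp_pos: [0.5349, -0.0938, 0.0362]
orientation: [[0.778, 0.47, 0.416], [0.414, -0.883, 0.222], [0.472, -0.001, -0.882]]
ft_force: [-0.3, -0.5, 0.1]
finger_gap: 0.602
grip_force: 0.0
```

```bash
python3 - <<'E'
from h import *
o=get_obs();print(tcpT()[:3],o["joints"],o["ft_force"]);plan([.534,-.0928,.035],toolR(28,28),2,closure=.4)
E
```

```text
[[ 0.7784  0.4699  0.4161  0.5349]
 [ 0.4142 -0.8827  0.2221 -0.0938]
 [ 0.4717 -0.0005 -0.8818  0.0362]] [ 0.5591  0.5512 -0.2432  2.2332 -1.406   0.2432  0.6509] [-0.2894 -0.4853  0.0814]
[0.4, [-0.01, -0.01, 0.01], [-0.0, -0.01, 0.0]]
[0.4, [-0.01, -0.01, 0.01], [-0.0, -0.01, 0.0]]
```

Emit:
servo_tool(plan=[[0.5,[0,0,0.06],[0,0,0]],[1,[0,0,0],[0,0,0]],[1,[0,0,0],[0,0,0]],[1,[0,0,0],[0,0,0]],[1,[0,0,0],[0,0,0]]])

```text
clock: 16.65
tcp_pos: [0.5346, -0.092, 0.0327]
orientation: [[0.779, 0.472, 0.413], [0.418, -0.881, 0.221], [0.468, 0.0, -0.884]]
ft_force: [-2.2, -2.4, 6.5]
finger_gap: 0.306
grip_force: 29.4
```

Emit:
servo_tool(plan=[[1,[0,0,0],[0,0,0]],[1,[0,0,0],[0,0,0]],[1,[0,0,0],[0,0,0]]])

```text
clock: 16.95
tcp_pos: [0.5346, -0.092, 0.0327]
orientation: [[0.779, 0.472, 0.413], [0.417, -0.881, 0.221], [0.468, 0.0, -0.884]]
ft_force: [-2.5, -1.9, 8.0]
finger_gap: 0.308
grip_force: 29.4
```

```bash
python3 - <<'E'
from h import *
o=get_obs();print(tcpT()[:3],o["joints"],o["ft_force"],o["finger_gap"]*92)
E
```

```text
[[ 0.7789  0.4722  0.4127  0.5346]
 [ 0.4174 -0.8815  0.2209 -0.092 ]
 [ 0.4681  0.0002 -0.8837  0.0327]] [ 0.5725  0.5606 -0.2654  2.2327 -1.4079  0.2261  0.6572] [-2.526  -1.8724  8.0313] 28.348750817773407
```

Emit:
servo_tool(plan=[[1,[0,0,-0.2],[0,0,0]],[1,[0,0,-0.35],[0,0,0]],[1,[0,0,-0.4],[0,0,0]],[1,[0,0,-0.4],[0,0,0]],[1,[0,0,-0.4],[0,0,0]]])

```text
clock: 17.45
tcp_pos: [0.4962, -0.11, 0.109]
orientation: [[0.78, 0.473, 0.409], [0.417, -0.881, 0.223], [0.466, -0.004, -0.885]]
ft_force: [0.6, -0.0, -4.9]
finger_gap: 0.307
grip_force: 29.3
```

Emit:
servo_tool(plan=[[1,[0,0,-0.4],[0,0,0]],[1,[0,0,-0.4],[0,0,0]],[1,[0,0,-0.4],[0,0,0]],[1,[0,0,-0.4],[0,0,0]],[1,[0,0,0],[0,0,0]]])

```text
clock: 17.95
tcp_pos: [0.4645, -0.129, 0.1811]
orientation: [[0.779, 0.472, 0.413], [0.417, -0.882, 0.221], [0.468, 0.0, -0.884]]
ft_force: [0.7, -0.0, -4.3]
finger_gap: 0.304
grip_force: 29.3
```

```bash
python3 - <<'E'
from h import *
o=get_obs();print(tcpT()[:3],o["joints"],o["ft_force"],o["finger_gap"]*92)
E
```

```text
[[ 0.779   0.4722  0.4126  0.4645]
 [ 0.4173 -0.8815  0.2209 -0.129 ]
 [ 0.468   0.0001 -0.8837  0.1811]] [ 0.4374  0.1541  0.064   2.2885 -0.8243  0.5772  0.0969] [ 0.7158 -0.0114 -4.2728] 28.009521082394077
```

```bash
python3 - <<'E'
from h import *
for n,q in [("spray",(424,248)),("tin",(404,206)),("disc",(362,175)),("yellow",(355,138))]:print(n,plane("scene",q,0))
plan([.46,.24,.215],toolR(8,28),12,closure=1)
E
```

```text
spray [0.6191 0.434  0.    ]
tin [0.4841 0.434  0.    ]
disc [ 0.3589  0.3555 -0.    ]
yellow [0.2066 0.382  0.    ]
[1, [0.28, -0.55, 0.08], [-0.14, 0.0, 0.26]]
[1, [0.26, -0.55, 0.08], [-0.14, 0.0, 0.26]]
[1, [0.25, -0.56, 0.07], [-0.14, 0.0, 0.26]]
[1, [0.23, -0.57, 0.06], [-0.14, 0.0, 0.26]]
[1, [0.22, -0.58, 0.05], [-0.14, 0.0, 0.26]]
[1, [0.2, -0.58, 0.04], [-0.14, 0.0, 0.26]]
[1, [0.19, -0.59, 0.04], [-0.14, 0.0, 0.26]]
[1, [0.17, -0.59, 0.03], [-0.14, 0.0, 0.26]]
[1, [0.16, -0.6, 0.02], [-0.14, 0.0, 0.26]]
[1, [0.14, -0.6, 0.01], [-0.14, 0.0, 0.26]]
[1, [0.13, -0.6, 0.0], [-0.14, 0.0, 0.26]]
[1, [0.11, -0.61, -0.0], [-0.14, 0.0, 0.26]]
```

Emit:
servo_tool(plan=[[1,[0,-0.4,0],[0,0,0]],[1,[0,-0.4,0],[0,0,0]],[1,[0,-0.4,0],[0,0,0]],[1,[0,-0.4,0],[0,0,0]],[1,[0,-0.3,0],[0,0,0]]])

```text
clock: 18.45
tcp_pos: [0.4258, -0.0503, 0.1797]
orientation: [[0.777, 0.481, 0.407], [0.424, -0.877, 0.227], [0.466, -0.004, -0.885]]
ft_force: [-0.3, -0.5, -4.0]
finger_gap: 0.303
grip_force: 29.9
```

```bash
python3 - <<'E'
from h import *
o=get_obs();print(tcpT()[:3],o["joints"],o["ft_force"])
d=tcpT()[:2,3]-[.549,-.169];print(d@[.857,.515],d@[-.515,.857])
plan([.46,.24,.215],toolR(8,28),10,closure=1)
E
```

```text
[[ 0.7766  0.4806  0.4072  0.4258]
 [ 0.4236 -0.8769  0.2271 -0.0503]
 [ 0.4663 -0.0038 -0.8846  0.1797]] [ 0.5768  0.0415 -0.242   2.4235 -0.8221  0.4818 -0.0314] [-0.2657 -0.4676 -4.0381]
-0.04445836597947161 0.16513353468339192
[1, [0.33, -0.48, 0.1], [-0.17, 0.0, 0.32]]
[1, [0.32, -0.49, 0.09], [-0.17, 0.0, 0.32]]
[1, [0.3, -0.5, 0.08], [-0.17, 0.0, 0.32]]
[1, [0.28, -0.51, 0.07], [-0.17, 0.0, 0.32]]
[1, [0.27, -0.52, 0.06], [-0.17, 0.0, 0.32]]
[1, [0.25, -0.53, 0.05], [-0.17, 0.0, 0.32]]
[1, [0.23, -0.54, 0.05], [-0.17, 0.0, 0.32]]
[1, [0.22, -0.55, 0.04], [-0.17, 0.0, 0.32]]
[1, [0.2, -0.55, 0.03], [-0.17, 0.0, 0.32]]
[1, [0.18, -0.56, 0.02], [-0.17, 0.0, 0.32]]
```

Emit:
servo_tool(plan=[[1,[0.4,-0.48,0.1],[-0.17,0,0.32]],[1,[0.35,-0.49,0.09],[-0.17,0,0.32]],[1,[0.3,-0.5,0.08],[-0.17,0,0.32]],[1,[0.28,-0.51,0.07],[-0.17,0,0.32]],[1,[0.27,-0.52,0.06],[-0.17,0,0.32]]])

```text
clock: 18.95
tcp_pos: [0.4397, 0.0435, 0.1954]
orientation: [[0.828, 0.364, 0.427], [0.318, -0.931, 0.177], [0.462, -0.011, -0.887]]
ft_force: [0.6, 0.2, -2.9]
finger_gap: 0.304
grip_force: 29.9
```

Emit:
servo_tool(plan=[[1,[0.25,-0.53,0.05],[-0.17,0,0.32]],[1,[0.23,-0.54,0.05],[-0.17,0,0.32]],[1,[0.22,-0.55,0.04],[-0.17,0,0.32]],[1,[0.2,-0.55,0.03],[-0.17,0,0.32]],[1,[0.18,-0.56,0.02],[-0.17,0,0.32]]])

```text
clock: 19.45
tcp_pos: [0.4441, 0.1792, 0.217]
orientation: [[0.871, 0.196, 0.45], [0.169, -0.981, 0.098], [0.46, -0.009, -0.888]]
ft_force: [0.1, -0.2, -4.7]
finger_gap: 0.306
grip_force: 29.9
```

Emit:
servo_tool(plan=[[1,[0,0,0],[0,0,0]],[1,[0,0,0],[0,0,0]]])

```text
clock: 19.65
tcp_pos: [0.443, 0.1798, 0.2162]
orientation: [[0.871, 0.204, 0.448], [0.178, -0.979, 0.1], [0.459, -0.007, -0.888]]
ft_force: [-0.3, 0.2, -4.9]
finger_gap: 0.301
grip_force: 29.9
```

```bash
python3 - <<'E'
from h import *
T=tcpT();np.save("T5.npy",T);im=read_camera("wrist");o=get_obs();print(T[:3],o["joints"],o["moment"])
cv2.imwrite("pics/w5.png",im[:,:,::-1])
cv2.imwrite("pics/sc5.png",read_camera("scene")[:,:,::-1]);cv2.imwrite("pics/si5.png",read_camera("side")[:,:,::-1])
for dx in (-.042,.042):
  for y in (-.024,.024):
    a=np.radians(7.8);P=np.array([.533+dx*np.cos(a)-y*np.sin(a),.249+dx*np.sin(a)+y*np.cos(a),.067]);print(project("wrist",P,T))
E
```

```text
[[ 0.8706  0.2036  0.448   0.443 ]
 [ 0.1776 -0.979   0.0999  0.1798]
 [ 0.4589 -0.0074 -0.8884  0.2162]] [ 1.1995 -0.3055 -1.5351  2.3436 -0.6082  0.3883 -1.2585] [-0.2217  1.1211 -0.015 ]
[227.0489 193.3856]
[177.0594 190.0605]
[234.2845 111.6715]
[186.9568 108.8293]
```

View pics/w5.png

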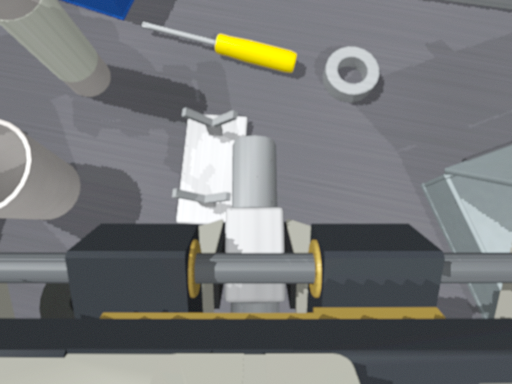

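I have now used all 10 picture views, so the rest goes by numbers. This last view shows the white stand with its V tips at about (184,112), (236,116), (175,193) and (228,199), about 4 px from the prediction. The gauge is held straight in the fingers, with its rear plug at (255,140–205).

```bash
cat > base.py <<'E'
from h import *
def base(f,T,x0,x1,y0,y1,vmin):
    im=cv2.imread(f)[y0:y1,x0:x1];h=cv2.cvtColor(im,cv2.COLOR_BGR2HSV)
    m=((h[:,:,2]>vmin)&(h[:,:,1]<40)).astype(np.uint8)
    n,l,s,_=cv2.connectedComponentsWithStats(m);k=1+np.argmax(s[1:,4])
    return m,l==k
E
python3 - <<'E'
from base import *
im=cv2.imread("pics/w5.png");g=cv2.cvtColor(im,cv2.COLOR_BGR2GRAY)
for y in range(100,226,6):print(y,"".join("%4d"%v for v in g[y,168:252:3]))
# wrist2 base rect
T=np.load("T2.npy")
m,c=base("pics/w2.png",T,405,495,135,225,195)
ys,xs=np.nonzero(c);hu=cv2.convexHull(np.c_[xs+405,ys+135].astype(np.float32))[:,0]
P=np.array([plane("wrist",q,.012,T)[:2] for q in hu],np.float32)*1000
r=cv2.minAreaRect(P);print(c.sum(),r,cv2.boxPoints(r).tolist())
E
```

```text
100   77  79  79  78  80  80  79  78  79  81  88  79  78 112 114 115 115 116 116 115 118 126 125 127 127 128 127 126
106   78  79  80  80  79  80  88  77  78  76  76  77  79  95 118 116 116 118 120 119 118 124 126 125 125 124 125 126
112   79  81  80  81  81 192 155 144 143 136 113  82 110 116 115 115 114 113 113 130 173 194 148 135 126 127 126 128
118   86  77  79  80  79  79  88 147 115 132 145 146 145 150 181 218 200 196 198 197 185 150 120 227 247 245 204 124
124  120 119 119 116 117 117 129 237 235 238 234 212 161 110 137 182 144 109 162 216 237 237 233 249 249 247 186  88
130  117 117 117 118 117 117 184 238 237 239 235 237 239 170 124 127 126 124 177 237 234 237 237 242 249 248 158  88
136  126 122 120 120 118 116 209 238 238 240 236 245 252 253 238 195 180 172 179 182 177 176 175 182 201 196 177 177
142  119 117 117 119 119 117 230 238 240 241 247 252 253 254 254 251 252 247 211 223 232 251 199 185 194 200 199 200
148  121 122 120 119 118 132 242 237 247 243 251 253 253 254 253 251 252 253 253 254 252 241 171 185 196 199 201 202
154  121 118 118 118 116 166 242 239 254 251 25
[... 922 characters left out ...]
254 248 235 182 143 166 167 151 136 173 190 217 237 245 232 184 194 208 212 208 203
208  128 128 125 193 255 253 255 254 253 251 254 252 247 233 208 193 194 197 193 194 213 202 203 203 206 203 202 201
214  127 127 124 221 255 254 255 254 252 253 254 252 253 250 252 250 237 231 241 240 241 244 243 242 243 244 241 241
220  128 127 123 236 254 254 255 254 252 254 254 254 254 252 254 249 230 205 198 236 241 244 243 242 243 243 242 241
2221 ((530.85205078125, 246.433349609375), (132.7024383544922, 72.2983627319336), 8.019850730895996) [[460.10638427734375, 272.9718933105469], [470.19317626953125, 201.38064575195312], [601.5977172851562, 219.89480590820312], [591.5109252929688, 291.4860534667969]]
```

```bash
python3 - <<'E'
from h import *
T=np.load("T5.npy");p=lambda u,v:plane("wrist",(u,v),.012,T)[:2]*1000
L=np.array([p(*q) for q in [(185.8,130),(184.7,142),(183.4,154),(182.6,160),(181,178),(179.6,184),(176.8,208),(176,220)]])
d=np.polyfit(L[:,0],L[:,1],1);a=np.arctan(d[0]);print("yaw",np.degrees(a))
u=np.array([np.cos(a),np.sin(a)]);v=np.array([-u[1],u[0]])
R=np.array([p(247,118),p(246,124),p(245.6,130)]);F=np.array([p(190,120.5),p(240,115.5)])
l=(L@v).mean();r=(R@v).mean();f=F@u;print("width",l-r,"far",f, "center", u*(f.mean()-65)+v*(l-35),u*(f.mean()-65)+v*(l+r)/2)
# gauge in hand, tool frame: rear plug edges
q=lambda x,y,z:plane("wrist",(x,y),z,T)
o=get_obs();print(q(233.5,170,.2),q(277,170,.2))
E
```

```text
yaw 8.18253865739383
width 70.11728182980119 far [616.2799 626.0544] center [526.0321 249.3567] [526.0404 249.2986]
[0.4848 0.2014 0.2   ] [0.4896 0.1782 0.2   ]
```

```bash
python3 - <<'E'
from h import *
plan([.529,.2477,.15],toolR(8,27.9),8,closure=1)
E
```

```text
[1, [0.14, -0.13, 0.26], [-0.04, 0.01, 0.06]]
[1, [0.14, -0.13, 0.26], [-0.04, 0.01, 0.06]]
[1, [0.14, -0.13, 0.26], [-0.04, 0.01, 0.06]]
[1, [0.14, -0.13, 0.26], [-0.04, 0.01, 0.06]]
[1, [0.14, -0.13, 0.26], [-0.04, 0.01, 0.06]]
[1, [0.13, -0.14, 0.26], [-0.04, 0.01, 0.06]]
[1, [0.13, -0.14, 0.26], [-0.04, 0.01, 0.06]]
[1, [0.13, -0.14, 0.26], [-0.04, 0.01, 0.06]]
```

Emit:
servo_tool(plan=[[1,[0.14,-0.13,0.26],[-0.04,0.01,0.06]],[1,[0.14,-0.13,0.26],[-0.04,0.01,0.06]],[1,[0.14,-0.13,0.26],[-0.04,0.01,0.06]],[1,[0.14,-0.13,0.26],[-0.04,0.01,0.06]]])

```text
clock: 20.2
tcp_pos: [0.4497, 0.1932, 0.2265]
orientation: [[0.867, 0.176, 0.466], [0.148, -0.984, 0.096], [0.476, -0.015, -0.879]]
ft_force: [0.0, -0.4, -4.9]
finger_gap: 0.302
grip_force: 29.9
```

```bash
python3 - <<'E'
from h import *
print(tcpT()[:3],get_obs()["joints"]);plan([.529,.2477,.15],toolR(8,27.9),6,closure=1)
E
```

```text
[[ 0.867   0.1757  0.4664  0.4497]
 [ 0.1476 -0.9843  0.0965  0.1932]
 [ 0.476  -0.0148 -0.8793  0.2265]] [ 1.1629 -0.3056 -1.5347  2.3215 -0.5334  0.3815 -1.3917]
[1, [0.13, -0.13, 0.36], [-0.05, -0.01, 0.04]]
[1, [0.13, -0.13, 0.36], [-0.05, -0.01, 0.04]]
[1, [0.13, -0.13, 0.36], [-0.05, -0.01, 0.04]]
[1, [0.13, -0.14, 0.36], [-0.05, -0.01, 0.04]]
[1, [0.13, -0.14, 0.36], [-0.05, -0.01, 0.04]]
[1, [0.13, -0.14, 0.36], [-0.05, -0.01, 0.04]]
```

Emit:
servo_tool(plan=[[1,[0.4,0,0.2],[0,-0.7,0]],[1,[0.4,0,0.2],[0,-0.7,0]],[1,[0.4,0,0.1],[0,-0.7,0]],[1,[0.4,0,0.1],[0,-0.7,0]],[1,[0.4,0,0],[0,-0.7,0]]])

```text
clock: 20.7
tcp_pos: [0.4582, 0.1708, 0.307]
orientation: [[0.962, 0.182, 0.204], [0.171, -0.983, 0.072], [0.213, -0.035, -0.976]]
ft_force: [0.2, 1.0, -5.5]
finger_gap: 0.302
grip_force: 30.0
```

```bash
python3 - <<'E'
from h import *
print(tcpT()[:3],get_obs()["joints"]);plan([.529,.2477,.2],toolR(8,5),6,closure=1)
E
```

```text
[[ 0.9619  0.1823  0.2035  0.4582]
 [ 0.171  -0.9826  0.0721  0.1708]
 [ 0.2131 -0.0345 -0.9764  0.307 ]] [ 1.369  -0.3058 -1.5347  2.0154 -0.4166  0.9532 -1.3761]
[1, [0.19, -0.2, 0.41], [-0.07, -0.21, 0.06]]
[1, [0.2, -0.2, 0.41], [-0.07, -0.21, 0.06]]
[1, [0.21, -0.2, 0.4], [-0.07, -0.21, 0.06]]
[1, [0.22, -0.21, 0.4], [-0.07, -0.21, 0.06]]
[1, [0.22, -0.21, 0.39], [-0.07, -0.21, 0.06]]
[1, [0.23, -0.22, 0.39], [-0.07, -0.21, 0.06]]
```

Emit:
servo_tool(plan=[[1,[0.2,-0.2,0.41],[-0.07,-0.21,0.06]],[1,[0.2,-0.2,0.41],[-0.07,-0.21,0.06]],[1,[0.21,-0.2,0.4],[-0.07,-0.21,0.06]],[1,[0.22,-0.21,0.4],[-0.07,-0.21,0.06]],[1,[0.22,-0.21,0.4],[-0.07,-0.21,0.06]]])

```text
clock: 21.2
tcp_pos: [0.4234, 0.1953, 0.2803]
orientation: [[0.971, 0.153, 0.185], [0.145, -0.988, 0.056], [0.192, -0.028, -0.981]]
ft_force: [0.6, 0.0, -3.9]
finger_gap: 0.305
grip_force: 29.9
```

```bash
python3 - <<'E'
from h import *
print(tcpT()[:3],get_obs()["joints"]);plan([.529,.2477,.2],toolR(8,5),6,closure=1)
E
```

```text
[[ 0.9707  0.1527  0.1853  0.4234]
 [ 0.1446 -0.9879  0.0564  0.1953]
 [ 0.1917 -0.0279 -0.9811  0.2803]] [ 1.2615 -0.3062 -1.5351  2.0778 -0.3899  0.9088 -1.5062]
[1, [0.32, -0.11, 0.34], [-0.05, -0.18, 0.02]]
[1, [0.32, -0.11, 0.33], [-0.05, -0.18, 0.02]]
[1, [0.33, -0.12, 0.33], [-0.05, -0.18, 0.02]]
[1, [0.33, -0.12, 0.32], [-0.05, -0.18, 0.02]]
[1, [0.34, -0.12, 0.31], [-0.05, -0.18, 0.02]]
[1, [0.34, -0.12, 0.31], [-0.05, -0.18, 0.02]]
```

```bash
python3 - <<'E'
from h import *
plan([.47,.08,.28],toolR(8,2),6,closure=1)
E
```

```text
[1, [0.1, 0.4, 0.01], [-0.05, -0.26, 0.02]]
[1, [0.1, 0.4, 0.01], [-0.05, -0.26, 0.02]]
[1, [0.1, 0.4, 0.01], [-0.05, -0.26, 0.02]]
[1, [0.1, 0.4, 0.01], [-0.05, -0.26, 0.02]]
[1, [0.1, 0.4, 0.01], [-0.05, -0.26, 0.02]]
[1, [0.1, 0.4, 0.01], [-0.05, -0.26, 0.02]]
```

Emit:
servo_tool(plan=[[1,[0.1,0.4,0],[-0.05,-0.26,0.02]],[1,[0.1,0.4,0],[-0.05,-0.26,0.02]],[1,[0.1,0.4,0],[-0.05,-0.26,0.02]],[1,[0.1,0.4,0],[-0.05,-0.26,0.02]],[1,[0.1,0.4,0],[-0.05,-0.26,0.02]]])

```text
clock: 21.7
tcp_pos: [0.4357, 0.0907, 0.2996]
orientation: [[0.986, 0.14, 0.087], [0.139, -0.99, 0.021], [0.089, -0.008, -0.996]]
ft_force: [0.5, 1.0, -5.3]
finger_gap: 0.302
grip_force: 30.0
```

```bash
python3 - <<'E'
from h import *
print(tcpT()[:3],get_obs()["joints"]);plan([.50,.08,.28],toolR(8,2),6,closure=1)
E
```

```text
[[ 0.9863  0.1399  0.087   0.4357]
 [ 0.1386 -0.9901  0.0207  0.0907]
 [ 0.089  -0.0083 -0.996   0.2996]] [ 1.5254 -0.306  -1.5347  2.017  -0.3713  1.074  -1.2835]
[1, [0.2, 0.07, 0.08], [-0.01, -0.09, 0.0]]
[1, [0.2, 0.07, 0.08], [-0.01, -0.09, 0.0]]
[1, [0.2, 0.07, 0.08], [-0.01, -0.09, 0.0]]
[1, [0.2, 0.07, 0.08], [-0.01, -0.09, 0.0]]
[1, [0.2, 0.07, 0.08], [-0.01, -0.09, 0.0]]
[1, [0.2, 0.07, 0.07], [-0.01, -0.09, 0.0]]
```

```bash
cat > kin.py <<'E'
from h import *
from scipy.optimize import least_squares
import itertools
D=[([.263,.502,-.427,1.551,.221,1.138,-.21],[.649,0,.244],[[0,1,0],[1,0,0],[0,0,-1]]),
([.561,.2721,-.1579,1.952,.0524,.9212,-.6545],[.4504,-.2344,.2034],[[.8591,.5117,0],[.5117,-.8591,0],[0,0,-1]]),
([.3009,-.1283,.174,2.0601,-.3388,.9733,2.5516],[.4442,-.1523,.3625],[[-.8694,-.3419,.3569],[-.3083,.9396,.1489],[-.3862,.0194,-.9222]]),
([-1.0964,-.2085,1.4642,2.2283,-.1662,.6321,2.4795],[.4688,-.1357,.2514],[[-.8391,-.383,.3863],[-.3463,.9237,.1637],[-.4195,.0036,-.9077]]),
([-.4689,.1807,.8902,1.8042,-.2072,1.2945,.9118],[.4671,-.1536,.3431],[[-.4154,.909,-.0352],[.9054,.4169,.0803],[.0876,.0015,-.9962]]),
([-.3277,.3587,.908,2.3108,-1.2169,.738,.4344],[.4783,-.1202,.1448],[[.7828,.4732,.404],[.4172,-.8809,.2236],[.4617,-.0065,-.887]]),
([.5725,.5606,-.2654,2.2327,-1.4079,.2261,.6572],[.5346,-.092,.0327],[[.7789,.4722,.4127],[.4174,-.8815,.2209],[.4681,.0002,-.8837]]),
([.4374,.1541,.064,2.2885,-.8243,.5772,.0969],[.4645,-.129,.1811],[[.779,.4722,.4126],[.4173,-.8815,.2209],[.468,.0001,-.8837]]),
([1.1995,-.3055,-1.5351,2.3436,-.6082,.3883,-1.2585],[.443,.1798,.2162],[[.8706,.2036,.448],[.1776,-.979,.0999],[.4589,-.0074,-.8884]])]
def rz(a):return Ro.from_euler('z',a).as_matrix()
def ry(a):return Ro.from_euler('y',a).as_matrix()
def fk(q,p,s):
    h,a,b,c,o1,o2,o3,z7=p
    R=rz(s[0]*q[0]);P=np.array([0,0,h]);R=R@ry(q[1]);R=R@rz(s[1]*q[2]);P=P+R@[o1,0,a]
    R=R@ry(q[3]);P=P+R@[o2,0,0];R=R@rz(s[2]*q[4]);P=P+R@[0,0,b];R=R@ry(q[5]);P=P+R@[o3,0,0];R=R@rz(s[3]*q[6]+z7);P=P+R@[0,0,c]
    return P,R
def res(p,s):
    e=[]
    for q,P,R in D:
        p_,R_=fk(q,p,s);e+=list(p_-P)+list((R_-np.array(R)).ravel()*.3)
    return np.array(e)
if __name__=="__main__":
    best=None
    for s in itertools.product((1,-1),repeat=4):
        for z in (0,1.57,-1.57,3.14):
            r=least_squares(res,[.34,.4,.4,.3,0,0,0,z],args=(s,))
            if best is None or r.cost<best[0]:best=(r.cost,s,r.x,np.abs(r.fun).max())
    print(best);np.savez("kin.npz",p=best[2],s=best[1])
E
python3 kin.py
```

```text
(np.float64(0.0013809711708594856), (-1, -1, -1, -1), array([ 0.3017,  0.4757,  0.4455,  0.2959,  0.0154, -0.02  , -0.0086,
        1.571 ]), np.float64(0.027332155943952708))
```

```bash
cat > kin2.py <<'E'
from kin import *
S=(-1,-1,-1,-1)
A='zyzyzyz'
def fk2(q,p,joints=False):
    # p: 8 translation vectors t0..t6,tc ; angle offsets 7
    t=p[:24].reshape(8,3);off=p[24:31];R=np.eye(3);P=np.zeros(3);sg=[-1,1,-1,1,-1,1,-1]
    ax=[]
    for i in range(7):
        P=P+R@t[i];a=np.array([0,0,1.]) if A[i]=='z' else np.array([0,1.,0]);ax.append((R@a*sg[i],P.copy()))
        R=R@(rz if A[i]=='z' else ry)(sg[i]*q[i]+off[i])
    P=P+R@t[7]
    return (P,R,ax) if joints else (P,R)
def res2(p,p0):
    e=[]
    for q,P,R in D:
        a,b=fk2(q,p);e+=list(a-P)+list((b-np.array(R)).ravel()*.3)
    return np.r_[e,(p-p0)*.003]
def fit():
    p0=np.zeros(31);t=p0[:24].reshape(8,3);t[1]=[0,0,.3];t[3]=[0.015,0,.4757];t[4]=[-.02,0,0];t[5]=[0,0,.4455];t[7]=[0,0,.296];p0[30]=1.571
    r=least_squares(res2,p0,args=(p0,));return r.x,r.fun[:-31]
def jac(q,p):
    P,R,ax=fk2(q,p,True);return np.array([np.r_[np.cross(a,P-o),a] for a,o in ax]).T
if __name__=="__main__":
    p,f=fit();print(np.abs(f).reshape(-1,12).max(1));print(p[:24].reshape(8,3),p[24:]);np.save("p.npy",p)
E
python3 kin2.py
```

```text
[0.0003 0.0004 0.0001 0.0004 0.0003 0.0002 0.0002 0.0004 0.0004]
[[-0.0015  0.0021  0.0228]
 [ 0.0011 -0.0075  0.3228]
 [-0.0002 -0.0075  0.0132]
 [-0.     -0.0071  0.4889]
 [-0.0042 -0.0071  0.0126]
 [ 0.0031  0.      0.4581]
 [-0.0013  0.      0.023 ]
 [-0.0001 -0.0002  0.319 ]] [ 0.0016 -0.0004 -0.0007 -0.0003 -0.0004  0.0003  1.5722]
```

```bash
cat > sim.py <<'E'
from kin2 import *
from scipy.optimize import lsq_linear
p=np.load("p.npy")
lo=np.array([-2.88,-.31,-1.54,.2,-1.41,.19,-2.57])+.005;hi=np.array([2.88,2.03,1.56,2.42,4.55,2.02,2.57])-.005
vm=.7*np.array([2.57,2.57]+[3.14]*5)
def step(q,Pt,Rt,n=10,lam=.03,dt=.1):
    for _ in range(n):
        P,R=fk2(q,p);w=Ro.from_matrix(Rt@R.T).as_rotvec();e=np.r_[Pt-P,w*.3]
        J=jac(q,p).copy();J[3:]*=.3
        l=np.maximum(lo-q,-vm*dt/n)-1e-9;h=np.minimum(hi-q,vm*dt/n)+1e-9;h=np.maximum(h,l+1e-9)
        q=q+lsq_linear(np.r_[J,lam*np.eye(7)],np.r_[e,np.zeros(7)],(l,h)).x
    return q
def run(q,rows,**k):
    for s,t in rows:
        P,R=fk2(q,p);q=step(q,P+R@np.array(s)*.05,R@Ro.from_rotvec(np.array(t)*.1).as_matrix(),**k)
    return q
E
python3 - <<'E'
from sim import *
q=np.array([.5768,.0415,-.242,2.415,-.8221,.4818,-.0314])
ys=[.4,.35,.3,.28,.27,.25,.23,.22,.2,.18];yy=[.48,.49,.5,.51,.52,.53,.54,.55,.55,.56];zz=[.1,.09,.08,.07,.06,.05,.05,.04,.03,.02]
for lam in (.003,.03):
    a=run(q,[([ys[i],-yy[i],zz[i]],[-.17,0,.32]) for i in range(5)],lam=lam);b=run(a,[([ys[i],-yy[i],zz[i]],[-.17,0,.32]) for i in range(5,10)],lam=lam)
    print(lam,a,b,fk2(b,p)[0])
print("obs 1.1995 -.3055 -1.5351 2.3436 -.6082 .3883 -1.2585")
# redundancy at stand
R=toolR(8,27.9)
for z in (.0737,.15):
  for q3 in np.arange(-1.2,1.3,.4):
    f=lambda q:np.r_[fk2(q,p)[0]-[.529,.2477,z],(fk2(q,p)[1]-R).ravel()*.3,(q[2]-q3)]
    r=least_squares(f,np.clip([-.4-q3,.4,q3,2.2,-.3,.6,-1.6],lo,hi),bounds=(lo,hi));print(z,q3,r.cost.round(6),r.x)
E
```

```text
0.003 [ 1.1427 -0.0436 -1.3074  2.3969 -0.4089  0.2951 -1.0573] [ 1.0738 -0.305  -1.535   2.2808 -0.3726  0.3931 -1.6493] [0.45   0.2288 0.244 ]
0.03 [ 1.0064 -0.0385 -1.173   2.3998 -0.404   0.2939 -1.0601] [ 1.0795 -0.305  -1.535   2.2816 -0.3931  0.3924 -1.625 ] [0.4505 0.2286 0.2437]
obs 1.1995 -.3055 -1.5351 2.3436 -.6082 .3883 -1.2585
0.0737 -1.2 0.007804 [ 0.5665  0.6542 -1.1891  2.0869  1.0585  0.6547 -2.565 ]
0.0737 -0.7999999999999999 0.004414 [ 0.2263  0.4843 -0.7935  2.1078  0.8848  0.4511 -2.565 ]
0.0737 -0.3999999999999999 0.002316 [-0.1493  0.4278 -0.3957  2.1303  0.7637  0.3147 -2.565 ]
0.0737 2.220446049250313e-16 0.000875 [-0.5401  0.4284  0.0028  2.1634  0.6493  0.195  -2.565 ]
0.0737 0.40000000000000013 0.000645 [-0.9776  0.4613  0.3983  2.1714  0.4287  0.195  -2.4994]
0.0737 0.8 3.7e-05 [-1.2609  0.6013  0.8004  2.2307 -1.405   0.195  -0.7195]
0.0737 1.2000000000000004 0.000527 [-1.5388  0.833   1.197   2.2041 -1.405   0.5173 -0.8349]
0.15 -1.2 0.003345 [ 0.5596  0.4145 -1.1932  2.1324  0.8784  0.591  -2.565 ]
0.15 -0.7999999999999999 0.00149 [ 0.1915  0.332  -0.7969  2.1305  0.7809  0.4769 -2.565 ]
0.15 -0.3999999999999999 0.000582 [-0.1913  0.2926 -0.3984  2.1484  0.6988  0.386  -2.565 ]
0.15 2.220446049250313e-16 0.000113 [-0.5803  0.2871  0.0007  2.1784  0.6245  0.3026 -2.565 ]
0.15 0.40000000000000013 0.0 [-0.958   0.3127  0.4     2.2104  0.4237  0.2215 -2.4276]
0.15 0.8 0.0 [-1.2859  0.3919  0.8     2.2193 -0.3622  0.206  -1.6811]
0.15 1.2000000000000004 0.0 [-1.5575  0.6124  1.2     2.2271 -1.1684  0.4017 -0.9539]
```

```bash
cat >> sim.py <<'E'
def leg(q,P,R,N,show=True,**k):
    P0,R0=fk2(q,p);P=np.array(P)
    rv=Ro.from_matrix(R0.T@R).as_rotvec()/N;dp=(P-P0)/N;rows=[]
    for i in range(N):
        Rk=R0@Ro.from_rotvec(rv*i).as_matrix();rows.append(((Rk.T@dp/.05).round(2).tolist(),(rv/.1).round(2).tolist()))
    m=[]
    for r in rows: q=run(q,[r],**k);m.append(q)
    a,b=fk2(q,p);print("end",q.round(2),"perr",(a-P).round(3),"rerr",np.linalg.norm(Ro.from_matrix(b.T@R).as_rotvec()).round(3),"margin",np.min(np.minimum(np.array(m)-lo,hi-np.array(m)),0).round(2))
    if show:
        for r in rows:print("[1,",r[0],",",r[1],"]")
    return q
E
python3 - <<'E'
from sim import *
q=np.array(get_obs()["joints"]);P,R=fk2(q,p);print(P,get_obs()["tcp_pos"])
for name,pts in {"a":[([.50,.12,.30],98,0),([.55,.2,.30],188,0),([.56,.25,.25],188,27.9),([.533,.248,.15],188,27.9),([.533,.248,.0737],188,27.9)],
 "b":[([.47,.12,.30],98,0),([.6,.2,.30],188,14),([.56,.25,.22],188,27.9),([.533,.248,.15],188,27.9),([.533,.248,.0737],188,27.9)]}.items():
    print(name);x=np.clip(q,lo,hi)
    for i,(Pt,y,l) in enumerate(pts): x=leg(x,Pt,toolR(y,l),[17,17,8,6,6][i],False,n=5)
E
```

```text
[0.4355 0.0904 0.2999] [0.4357 0.0907 0.2996]
a
end [ 1.5  -0.31 -1.54  1.96 -0.37  1.08  0.23] perr [-0.04  -0.009  0.025] rerr 0.138 margin [ 1.35 -0.   -0.    0.4   1.01  0.88  1.38]
end [ 1.38 -0.31 -1.54  1.93 -0.39  1.01  1.69] perr [-0.068 -0.02   0.046] rerr 0.243 margin [ 1.38 -0.   -0.    0.45  0.99  0.81  0.87]
end [ 1.39 -0.31 -1.54  1.91 -0.45  1.2   1.71] perr [-0.134 -0.052  0.097] rerr 0.569 margin [ 1.49 -0.   -0.    0.48  0.95  0.81  0.85]
end [ 1.34 -0.31 -1.54  2.06 -0.49  1.01  1.72] perr [-0.122 -0.054  0.134] rerr 0.619 margin [ 1.5  -0.   -0.    0.35  0.91  0.81  0.84]
end [ 1.32 -0.31 -1.54  2.15 -0.53  0.91  1.76] perr [-0.133 -0.06   0.179] rerr 0.645 margin [ 1.55 -0.   -0.    0.26  0.88  0.71  0.81]
b
end [ 1.48 -0.3  -1.53  1.97 -0.36  1.11  0.21] perr [-0.029 -0.006  0.018] rerr 0.095 margin [1.35 0.   0.   0.4  1.02 0.88 1.38]
end [ 1.44 -0.31 -1.54  1.83 -0.38  1.16  1.7 ] perr [-0.117 -0.032  0.084] rerr 0.427 margin [ 1.37 -0.   -0.    0.45  0.96  0.85  0.87]
end [ 1.37 -0.31 -1.54  1.96 -0.46  1.11  1.71] perr [-0.127 -0.05   0.108] rerr 0.617 margin [ 1.45 -0.   -0.    0.46  0.94  0.87  0.85]
end [ 1.34 -0.31 -1.54  2.06 -0.49  1.02  1.72] perr [-0.125 -0.055  0.134] rerr 0.608 margin [ 1.52 -0.   -0.    0.35  0.91  0.82  0.84]
end [ 1.32 -0.31 -1.54  2.15 -0.53  0.91  1.76] perr [-0.132 -0.059  0.18 ] rerr 0.645 margin [ 1.54 -0.   -0.    0.26  0.87  0.71  0.81]
```

```bash
cat > srch.py <<'E'
from sim import *
import sys
q0=np.clip(np.array(get_obs()["joints"]),lo,hi);rng=np.random.default_rng(0)
def flow(q,g,N):
    rows=[];tr=[]
    for _ in range(N):
        J=jac(q,p);P,R=fk2(q,p);d=g-q;d=np.linalg.pinv(J)@(J@d)
        d=d*min(1,.12/np.abs(d).max()) 
        v=J@d;v=v/max(1,np.abs(R.T@v[:3]).max()/.04,np.abs(R.T@v[3:]).max()/.09)
        row=((R.T@v[:3]/.05).round(2).tolist(),(R.T@v[3:]/.1).round(2).tolist());rows.append(row)
        q=run(q,[row],n=4);P,R=fk2(q,p);tr.append(P)
    return q,rows,np.array(tr)
if __name__=="__main__":
  import time;t0=time.time();out=[]
  while time.time()-t0<240:
    g=np.array([rng.uniform(-.6,.8),rng.uniform(.1,.7),rng.uniform(-.9,.5),rng.uniform(1.2,1.9),rng.uniform(-.6,.6),rng.uniform(.8,1.5),rng.uniform(-1.2,1.4)])
    P,R=fk2(g,p)
    if not(.4<P[0]<.65 and .05<P[1]<.35 and .27<P[2]<.45 and R[2,2]<-.8):continue
    q,rows,tr=flow(q0,g,20)
    s=(q[1]-lo[1],q[2]-lo[2],tr[:,2].min(),tr[:,1].min())
    if s[0]>.15 and s[1]>.2 and s[2]>.26 and s[3]>.05: out.append((s[1],g,q));
  out.sort(key=lambda a:-a[0]);print(len(out))
  for a in out[:6]:print(a[1],a[2],fk2(a[2],p)[0])
  np.save("goals.npy",np.array([a[1] for a in out[:8]]))
E
python3 srch.py
```

```text
942
[-0.2134  0.1272  0.3053  1.8829 -0.5964  1.022  -0.0971] [ 0.4946  0.2409 -0.5397  1.8603 -0.3073  0.9698 -0.3423] [0.5499 0.0856 0.2944]
[-0.3796  0.1681  0.3022  1.7505 -0.1614  0.8877  0.2722] [ 0.3164  0.3036 -0.5642  1.7281  0.2011  0.9237 -0.0155] [0.6336 0.0705 0.3037]
[-0.4716  0.1385  0.3459  1.7999 -0.1143  1.3319  0.8958] [ 0.5359  0.0105 -0.5929  1.8385 -0.2165  1.2843  0.397 ] [0.4517 0.0719 0.3862]
[-0.4869  0.1136  0.3159  1.8856 -0.0768  0.8639  0.652 ] [ 0.512   0.0224 -0.6044  1.8926 -0.1932  0.9182  0.3858] [0.5472 0.0785 0.3719]
[-0.307   0.1542  0.1855  1.8495 -0.2752  0.8207  0.313 ] [ 0.3405  0.2913 -0.6097  1.8287  0.0901  0.8328  0.0146] [0.5978 0.1152 0.2728]
[-0.3368  0.1599  0.3752  1.8447 -0.5255  1.2952 -0.3138] [ 0.4305  0.3558 -0.6142  1.8195 -0.1605  1.2591 -0.6733] [0.4528 0.1162 0.2637]
```

```bash
python3 - <<'E'
from srch import *
for k,g in enumerate(np.load("goals.npy")[:5]):
    q,rows,tr=flow(q0,g,20);P,R=fk2(q,p);print("G",k,q.round(2),"yaw",np.degrees(np.arctan2(R[1,0],R[0,0])).round(),tr.min(0).round(2),tr.max(0).round(2))
    for i,(Pt,y,l) in enumerate([([.53,.15,.30],98,0),([.55,.22,.30],188,8),([.56,.25,.22],188,27.9),([.533,.248,.15],188,27.9),([.533,.248,.0737],188,27.9)]): q=leg(q,Pt,toolR(y,l),[17,17,8,6,6][i],False,n=4)
q,rows,tr=flow(q0,np.load("goals.npy")[0],20);print(tr[::4]);[print("[1,",r[0],",",r[1],"],") for r in rows]
E
```

```text
G 0 [ 0.49  0.24 -0.54  1.86 -0.31  0.97 -0.34] yaw 62.0 [0.44 0.07 0.29] [0.56 0.1  0.45]
end [ 0.19  0.29 -0.61  1.74  0.17  1.17 -0.33] perr [-0. -0. -0.] rerr 0.008 margin [2.4  0.55 0.92 0.56 1.13 0.79 2.22]
end [ 0.42  0.86 -1.45  1.5   0.75  1.61  0.69] perr [ 0.001  0.    -0.001] rerr 0.004 margin [2.43 0.62 0.09 0.69 1.6  0.4  1.87]
end [ 0.2   1.1  -1.29  1.23  0.68  1.83  0.74] perr [ 0.    -0.001  0.   ] rerr 0.004 margin [2.49 0.93 0.11 0.94 2.08 0.19 1.83]
end [ 0.23  1.15 -1.27  1.36  0.72  1.7   0.7 ] perr [-0.  0. -0.] rerr 0.004 margin [2.64 0.88 0.25 1.05 2.09 0.21 1.84]
end [ 0.22  1.23 -1.21  1.38  0.78  1.62  0.71] perr [0.001 0.001 0.001] rerr 0.004 margin [2.64 0.8  0.28 1.03 2.13 0.33 1.85]
G 1 [ 0.32  0.3  -0.56  1.73  0.2   0.92 -0.02] yaw 107.0 [0.45 0.05 0.3 ] [0.64 0.09 0.45]
end [ 0.16  0.29 -0.58  1.74  0.17  1.17 -0.33] perr [ 0.    -0.001  0.   ] rerr 0.003 margin [2.57 0.59 0.95 0.68 1.58 0.74 2.23]
end [ 0.42  0.85 -1.43  1.51  0.73  1.59  0.7 ] perr [ 0.     0.001 -0.   ] rerr 0.009 margin [2.43 0.61 0.1  0.69 1.59 0.42 1.86]
end [ 0.2   1.09 -1.2
[... 2960 characters left out ...]
] , [0.31, 0.5, -0.69] ],
[1, [0.21, 0.1, -0.24] , [0.3, 0.49, -0.7] ],
[1, [0.18, 0.15, -0.19] , [0.28, 0.48, -0.71] ],
[1, [0.14, 0.21, -0.12] , [0.28, 0.46, -0.73] ],
[1, [0.07, 0.3, 0.0] , [0.3, 0.4, -0.78] ],
[1, [-0.12, 0.45, 0.34] , [0.41, 0.21, -0.9] ],
[1, [-0.35, 0.28, 0.8] , [0.35, -0.47, -0.4] ],
[1, [-0.32, 0.07, 0.8] , [0.23, -0.74, -0.14] ],
[1, [-0.32, -0.03, 0.71] , [0.19, -0.87, -0.08] ],
[1, [-0.23, -0.09, 0.3] , [0.09, -0.63, -0.01] ],
[1, [-0.06, -0.06, -0.0] , [0.05, -0.15, 0.02] ],
[1, [0.01, -0.03, -0.02] , [0.03, 0.03, 0.01] ],
[1, [0.01, 0.01, -0.01] , [-0.0, 0.03, -0.0] ],
[1, [0.01, 0.0, 0.01] , [-0.01, -0.0, -0.01] ],
[1, [-0.01, 0.0, -0.0] , [0.0, -0.01, 0.0] ],
```

Emit:
servo_tool(plan=[[1,[0.21,-0.07,-0.43],[0.35,0.54,-0.7]],[1,[0.22,-0.05,-0.39],[0.36,0.51,-0.69]],[1,[0.24,-0.03,-0.38],[0.38,0.53,-0.73]],[1,[0.24,-0.01,-0.35],[0.36,0.52,-0.72]],[1,[0.23,0.02,-0.31],[0.33,0.5,-0.69]]])

```text
clock: 22.2
tcp_pos: [0.4725, 0.1038, 0.4026]
orientation: [[0.822, 0.501, 0.271], [0.436, -0.859, 0.267], [0.366, -0.101, -0.925]]
ft_force: [0.8, -0.3, -5.5]
finger_gap: 0.303
grip_force: 30.0
```

Emit:
servo_tool(plan=[[1,[0.22,0.06,-0.27],[0.31,0.5,-0.69]],[1,[0.21,0.1,-0.24],[0.3,0.49,-0.7]],[1,[0.18,0.15,-0.19],[0.28,0.48,-0.71]],[1,[0.14,0.21,-0.12],[0.28,0.46,-0.73]],[1,[0.07,0.3,0],[0.3,0.4,-0.78]]])

```text
clock: 22.7
tcp_pos: [0.5181, 0.0801, 0.4537]
orientation: [[0.513, 0.79, 0.335], [0.616, -0.611, 0.498], [0.598, -0.048, -0.8]]
ft_force: [-0.4, 0.2, -4.0]
finger_gap: 0.298
grip_force: 30.0
```

```bash
python3 - <<'E'
from srch import *
o=get_obs();print(tcpT()[:3],q0,o["finger_gap"])
q=q0
for i,(Pt,y,l) in enumerate([([.53,.15,.32],98,0),([.55,.22,.30],188,8),([.56,.25,.22],188,27.9),([.533,.248,.15],188,27.9),([.533,.248,.0737],188,27.9)]): q=leg(q,Pt,toolR(y,l),[15,17,8,6,6][i],i<1,n=4)
E
```

```text
[[ 0.5126  0.7905  0.3353  0.5181]
 [ 0.6162 -0.6106  0.4975  0.0801]
 [ 0.598  -0.0484 -0.8     0.4537]] [ 0.9856 -0.0868 -0.7632  1.8944 -0.7259  1.1525 -0.2044] 0.2978815391235002
end [ 0.36  0.33 -0.85  1.7   0.26  1.23 -0.41] perr [ 0.  0. -0.] rerr 0.006 margin [1.9  0.24 0.64 0.54 0.74 0.78 2.15]
[1, [-0.04, -0.04, 0.2] , [0.14, -0.42, -0.52] ]
[1, [-0.03, -0.03, 0.2] , [0.14, -0.42, -0.52] ]
[1, [-0.02, -0.03, 0.2] , [0.14, -0.42, -0.52] ]
[1, [-0.01, -0.03, 0.2] , [0.14, -0.42, -0.52] ]
[1, [-0.0, -0.03, 0.2] , [0.14, -0.42, -0.52] ]
[1, [0.01, -0.03, 0.2] , [0.14, -0.42, -0.52] ]
[1, [0.02, -0.02, 0.2] , [0.14, -0.42, -0.52] ]
[1, [0.03, -0.02, 0.2] , [0.14, -0.42, -0.52] ]
[1, [0.04, -0.01, 0.2] , [0.14, -0.42, -0.52] ]
[1, [0.05, -0.01, 0.2] , [0.14, -0.42, -0.52] ]
[1, [0.06, -0.0, 0.19] , [0.14, -0.42, -0.52] ]
[1, [0.06, 0.0, 0.19] , [0.14, -0.42, -0.52] ]
[1, [0.07, 0.01, 0.19] , [0.14, -0.42, -0.52] ]
[1, [0.08, 0.02, 0.19] , [0.14, -0.42, -0.52] ]
[1, [0.08, 0.02, 0.18] , [0.14, -0.42, -0.52] ]
end [ 0.44  0.93 -1.53  1.5   0.81  1.66  0.66] perr [-0.001 -0.     0.002] rerr 0.011 margin [2.35 0.66 0.   0.72 1.69 0.35 1.91]
end [ 0.21  1.14 -1.37  1.23  0.74  1.86  0.7 ] perr [-0.  0.  0.] rerr 0.003 margin [2.47 0.88 0.03 0.94 2.14 0.15 1.87]
end [ 0.25  1.2  -1.34  1.36  0.77  1.74  0.66] perr [-0.     0.001 -0.   ] rerr 0.003 margin [2.63 0.83 0.17 1.05 2.15 0.17 1.87]
end [ 0.24  1.28 -1.29  1.38  0.84  1.66  0.67] perr [0.001 0.001 0.001] rerr 0.003 margin [2.63 0.75 0.2  1.03 2.19 0.29 1.89]
```

```bash
python3 - <<'E'
from srch import *
import io,contextlib
best=[]
for x in (.5,.56,.62):
 for y in (.05,.12,.2,.28):
  for z2 in (.24,.3):
   for l in (-15,0):
    q=q0;b=io.StringIO()
    with contextlib.redirect_stdout(b):
        for i,(Pt,yy,ll) in enumerate([([x,y,.32],98,l),([.56,.24,z2],188,15),([.55,.248,.2],188,27.9),([.533,.248,.0737],188,27.9)]): q=leg(q,Pt,toolR(yy,ll),[15,17,6,8][i],False,n=3)
    mj=[np.array(eval(s.split('margin')[1].strip().replace('[ ','[').replace(' ]',']').replace('  ',' ').replace('  ',' ').replace(' ',','))).min() if 0 else float(min(map(float,s.split('margin')[1].strip(' []').split()))) for s in b.getvalue().strip().split('\n')]
    best.append((min(mj),x,y,z2,l,q[2].round(2)))
best.sort(reverse=True);print(*best[:6],sep='\n')
E
```

```text
(0.26, 0.62, 0.2, 0.3, 0, np.float64(-1.11))
(0.26, 0.62, 0.2, 0.24, 0, np.float64(-1.09))
(0.26, 0.62, 0.12, 0.3, 0, np.float64(-0.99))
(0.26, 0.62, 0.12, 0.24, 0, np.float64(-0.98))
(0.26, 0.62, 0.05, 0.3, 0, np.float64(-0.96))
(0.26, 0.62, 0.05, 0.3, -15, np.float64(-1.03))
```

```bash
python3 - <<'E'
from srch import *
q=q0
for i,(Pt,y,l) in enumerate([([.62,.15,.32],98,0),([.56,.24,.30],188,15),([.55,.248,.2],188,27.9),([.533,.248,.0737],188,27.9)]): q=leg(q,Pt,toolR(y,l),[15,17,6,8][i],i<2,n=4)
E
```

```text
end [ 0.27  0.5  -0.79  1.48  0.36  1.31 -0.42] perr [ 0.    -0.001 -0.   ] rerr 0.006 margin [1.88 0.26 0.64 0.55 0.75 0.7  2.13]
[1, [0.02, 0.06, 0.24] , [0.14, -0.42, -0.52] ]
[1, [0.03, 0.06, 0.23] , [0.14, -0.42, -0.52] ]
[1, [0.03, 0.07, 0.23] , [0.14, -0.42, -0.52] ]
[1, [0.04, 0.07, 0.23] , [0.14, -0.42, -0.52] ]
[1, [0.05, 0.08, 0.23] , [0.14, -0.42, -0.52] ]
[1, [0.05, 0.09, 0.22] , [0.14, -0.42, -0.52] ]
[1, [0.06, 0.09, 0.22] , [0.14, -0.42, -0.52] ]
[1, [0.06, 0.1, 0.22] , [0.14, -0.42, -0.52] ]
[1, [0.06, 0.1, 0.21] , [0.14, -0.42, -0.52] ]
[1, [0.07, 0.11, 0.21] , [0.14, -0.42, -0.52] ]
[1, [0.07, 0.12, 0.2] , [0.14, -0.42, -0.52] ]
[1, [0.07, 0.12, 0.2] , [0.14, -0.42, -0.52] ]
[1, [0.07, 0.13, 0.19] , [0.14, -0.42, -0.52] ]
[1, [0.07, 0.14, 0.19] , [0.14, -0.42, -0.52] ]
[1, [0.07, 0.14, 0.18] , [0.14, -0.42, -0.52] ]
end [ 0.32  1.03 -1.53  1.36  0.82  1.81  0.63] perr [-0.     0.001 -0.   ] rerr 0.004 margin [2.46 0.82 0.   0.94 1.78 0.2  1.93]
[1, [0.12, -0.06, 0.02] , [0.12, 0.12, -0.92] ]
[1, [0.12, -0.04, 0.02] , [0.12, 0.12, -0.92] ]
[1, [0.12, -0.03, 0.03] , 
[... 229 characters left out ...]
.03] , [0.12, 0.12, -0.92] ]
[1, [0.12, 0.04, 0.04] , [0.12, 0.12, -0.92] ]
[1, [0.11, 0.05, 0.04] , [0.12, 0.12, -0.92] ]
[1, [0.11, 0.06, 0.04] , [0.12, 0.12, -0.92] ]
[1, [0.1, 0.07, 0.04] , [0.12, 0.12, -0.92] ]
[1, [0.1, 0.08, 0.04] , [0.12, 0.12, -0.92] ]
[1, [0.09, 0.09, 0.04] , [0.12, 0.12, -0.92] ]
[1, [0.08, 0.1, 0.04] , [0.12, 0.12, -0.92] ]
[1, [0.07, 0.1, 0.04] , [0.12, 0.12, -0.92] ]
[1, [0.06, 0.11, 0.04] , [0.12, 0.12, -0.92] ]
end [ 0.24  1.2  -1.43  1.28  0.79  1.86  0.65] perr [ 0.  0. -0.] rerr 0.004 margin [2.56 0.82 0.02 1.07 2.2  0.16 1.91]
end [ 0.25  1.32 -1.35  1.38  0.89  1.7   0.64] perr [-0.001  0.001 -0.001] rerr 0.004 margin [2.62 0.7  0.12 1.03 2.21 0.18 1.92]
```

Emit:
servo_tool(plan=[[1,[0.03,0.06,0.23],[0.14,-0.42,-0.52]],[1,[0.03,0.06,0.23],[0.14,-0.42,-0.52]],[1,[0.03,0.07,0.23],[0.14,-0.42,-0.52]],[1,[0.04,0.07,0.23],[0.14,-0.42,-0.52]],[1,[0.05,0.08,0.23],[0.14,-0.42,-0.52]]])

```text
clock: 23.2
tcp_pos: [0.5522, 0.1036, 0.408]
orientation: [[0.346, 0.921, 0.181], [0.84, -0.39, 0.377], [0.418, 0.022, -0.908]]
ft_force: [-0.1, -0.5, -4.7]
finger_gap: 0.303
grip_force: 29.9
```

Emit:
servo_tool(plan=[[1,[0.05,0.09,0.22],[0.14,-0.42,-0.52]],[1,[0.06,0.09,0.22],[0.14,-0.42,-0.52]],[1,[0.06,0.1,0.22],[0.14,-0.42,-0.52]],[1,[0.06,0.1,0.21],[0.14,-0.42,-0.52]],[1,[0.07,0.11,0.21],[0.14,-0.42,-0.52]]])

```text
clock: 23.7
tcp_pos: [0.5868, 0.1273, 0.3628]
orientation: [[0.121, 0.991, 0.064], [0.97, -0.132, 0.204], [0.211, 0.037, -0.977]]
ft_force: [-0.0, -0.6, -5.1]
finger_gap: 0.302
grip_force: 29.9
```

Emit:
servo_tool(plan=[[1,[0.07,0.12,0.2],[0.14,-0.42,-0.52]],[1,[0.07,0.12,0.2],[0.14,-0.42,-0.52]],[1,[0.07,0.13,0.19],[0.14,-0.42,-0.52]],[1,[0.07,0.14,0.19],[0.14,-0.42,-0.52]],[1,[0.07,0.14,0.18],[0.14,-0.42,-0.52]]])

```text
clock: 24.2
tcp_pos: [0.6213, 0.1503, 0.3181]
orientation: [[-0.133, 0.991, -0.005], [0.991, 0.133, -0.004], [-0.003, -0.006, -1.0]]
ft_force: [0.6, 0.2, -3.7]
finger_gap: 0.306
grip_force: 30.0
```

```bash
python3 - <<'E'
from srch import *
print(tcpT()[:3],q0)
for x,y,z,l in [(.56,.24,.3,15),(.62,.22,.28,0),(.62,.24,.25,-10),(.68,.2,.28,5),(.62,.15,.28,5)]:
    q=q0;print(x,y,z,l)
    for i,(Pt,yy,ll) in enumerate([([x,y,z],188,l),([.55,.248,.2],188,27.9),([.533,.248,.0737],188,27.9)]): q=leg(q,Pt,toolR(yy,ll),[17,8,8][i],False,n=4)
E
```

```text
[[-0.1326  0.9912 -0.0051  0.6213]
 [ 0.9912  0.1326 -0.0038  0.1503]
 [-0.0031 -0.0055 -1.      0.3181]] [ 0.2892  0.5168 -0.83    1.4791  0.3869  1.3219 -0.4404]
0.56 0.24 0.3 15
end [ 0.32  1.03 -1.53  1.35  0.82  1.81  0.63] perr [-0.  0. -0.] rerr 0.006 margin [2.45 0.84 0.   0.94 1.81 0.2  1.94]
end [ 0.24  1.2  -1.43  1.28  0.79  1.86  0.65] perr [-0.    -0.001  0.   ] rerr 0.004 margin [2.56 0.82 0.01 1.07 2.2  0.16 1.91]
end [ 0.25  1.32 -1.35  1.39  0.89  1.7   0.64] perr [-0.001  0.    -0.   ] rerr 0.004 margin [2.62 0.7  0.11 1.03 2.21 0.18 1.91]
0.62 0.22 0.28 0
end [ 0.42  0.98 -1.53  1.47  0.98  1.6   0.67] perr [-0.    -0.     0.003] rerr 0.007 margin [2.42 0.84 0.   0.94 1.83 0.41 1.9 ]
end [ 0.24  1.19 -1.41  1.28  0.78  1.84  0.66] perr [-0.     0.002 -0.001] rerr 0.004 margin [2.48 0.84 0.02 0.97 2.18 0.17 1.89]
end [ 0.25  1.31 -1.33  1.39  0.88  1.68  0.65] perr [-0.    -0.    -0.001] rerr 0.004 margin [2.62 0.71 0.13 1.03 2.2  0.19 1.91]
0.62 0.24 0.25 -10
end [ 0.46  0.94 -1.51  1.66  1.09  1.37  0.55] perr [-0.    -0.001 -0.003] rerr 0.011 margin [2.41 0.84 0
[... 384 characters left out ...]
gin [2.46 0.85 0.   0.95 1.83 0.25 1.77]
end [ 0.25  1.23 -1.48  1.28  0.84  1.88  0.63] perr [ 0.001 -0.001 -0.   ] rerr 0.006 margin [2.55 0.79 0.01 1.03 2.24 0.13 1.79]
end [ 0.26  1.36 -1.4   1.39  0.94  1.73  0.62] perr [ 0.001  0.001 -0.   ] rerr 0.006 margin [2.61 0.66 0.06 1.03 2.25 0.15 1.94]
0.62 0.15 0.28 5
end [ 0.51  1.   -1.53  1.44  0.94  1.68  0.78] perr [0.    0.001 0.003] rerr 0.007 margin [2.35 0.85 0.   0.94 1.82 0.34 1.79]
end [ 0.24  1.18 -1.41  1.28  0.77  1.84  0.67] perr [-0.     0.001  0.001] rerr 0.006 margin [2.4  0.84 0.02 0.99 2.18 0.18 1.8 ]
end [ 0.25  1.31 -1.33  1.39  0.87  1.68  0.65] perr [-0. -0.  0.] rerr 0.006 margin [2.62 0.72 0.14 1.03 2.19 0.2  1.9 ]
```

```bash
python3 - <<'E'
from srch import *
leg(q0,[.62,.24,.26],toolR(188,-8),17,True,n=4)
E
```

```text
end [ 0.45  0.96 -1.53  1.61  1.07  1.44  0.58] perr [-0.001 -0.001  0.   ] rerr 0.01 margin [2.42 0.84 0.   0.81 1.83 0.57 1.99]
[1, [0.1, 0.01, 0.07] , [-0.07, -0.06, -0.93] ]
[1, [0.1, 0.02, 0.07] , [-0.07, -0.06, -0.93] ]
[1, [0.1, 0.03, 0.07] , [-0.07, -0.06, -0.93] ]
[1, [0.1, 0.04, 0.07] , [-0.07, -0.06, -0.93] ]
[1, [0.1, 0.05, 0.06] , [-0.07, -0.06, -0.93] ]
[1, [0.09, 0.06, 0.06] , [-0.07, -0.06, -0.93] ]
[1, [0.09, 0.06, 0.06] , [-0.07, -0.06, -0.93] ]
[1, [0.08, 0.07, 0.06] , [-0.07, -0.06, -0.93] ]
[1, [0.07, 0.08, 0.06] , [-0.07, -0.06, -0.93] ]
[1, [0.07, 0.08, 0.06] , [-0.07, -0.06, -0.93] ]
[1, [0.06, 0.09, 0.06] , [-0.07, -0.06, -0.93] ]
[1, [0.05, 0.09, 0.06] , [-0.07, -0.06, -0.93] ]
[1, [0.04, 0.1, 0.07] , [-0.07, -0.06, -0.93] ]
[1, [0.03, 0.1, 0.07] , [-0.07, -0.06, -0.93] ]
[1, [0.02, 0.1, 0.07] , [-0.07, -0.06, -0.93] ]
[1, [0.02, 0.1, 0.07] , [-0.07, -0.06, -0.93] ]
[1, [0.01, 0.1, 0.07] , [-0.07, -0.06, -0.93] ]
```

Emit:
servo_tool(plan=[[1,[0.1,0.01,0.07],[-0.07,-0.06,-0.93]],[1,[0.1,0.02,0.07],[-0.07,-0.06,-0.93]],[1,[0.1,0.03,0.07],[-0.07,-0.06,-0.93]],[1,[0.1,0.04,0.07],[-0.07,-0.06,-0.93]],[1,[0.1,0.05,0.06],[-0.07,-0.06,-0.93]]])

```text
clock: 24.7
tcp_pos: [0.6201, 0.1766, 0.301]
orientation: [[-0.564, 0.825, 0.038], [0.825, 0.565, -0.017], [-0.036, 0.022, -0.999]]
ft_force: [-0.2, 0.3, -5.2]
finger_gap: 0.302
grip_force: 30.0
```

Emit:
servo_tool(plan=[[1,[0.09,0.06,0.06],[-0.07,-0.06,-0.93]],[1,[0.09,0.06,0.06],[-0.07,-0.06,-0.93]],[1,[0.08,0.07,0.06],[-0.07,-0.06,-0.93]],[1,[0.07,0.08,0.06],[-0.07,-0.06,-0.93]],[1,[0.07,0.08,0.06],[-0.07,-0.06,-0.93]]])

```text
clock: 25.2
tcp_pos: [0.6193, 0.2029, 0.2856]
orientation: [[-0.872, 0.483, 0.084], [0.483, 0.875, -0.012], [-0.079, 0.03, -0.996]]
ft_force: [1.1, 0.1, -5.5]
finger_gap: 0.305
grip_force: 30.0
```

Emit:
servo_tool(plan=[[1,[0.06,0.09,0.06],[-0.07,-0.06,-0.93]],[1,[0.05,0.09,0.06],[-0.07,-0.06,-0.93]],[1,[0.04,0.1,0.07],[-0.07,-0.06,-0.93]],[1,[0.03,0.1,0.07],[-0.07,-0.06,-0.93]],[1,[0.02,0.1,0.07],[-0.07,-0.06,-0.93]]])

```text
clock: 25.7
tcp_pos: [0.619, 0.229, 0.2688]
orientation: [[-0.992, 0.038, 0.121], [0.04, 0.999, 0.014], [-0.12, 0.018, -0.993]]
ft_force: [-0.8, -0.5, -4.8]
finger_gap: 0.302
grip_force: 30.0
```

Emit:
servo_tool(plan=[[1,[0.02,0.1,0.07],[-0.07,-0.06,-0.93]],[1,[0.01,0.1,0.07],[-0.07,-0.06,-0.93]],[1,[0,0,0],[0,0,0]]])

```text
clock: 26.0
tcp_pos: [0.6178, 0.2392, 0.2616]
orientation: [[-0.981, -0.146, 0.131], [-0.144, 0.989, 0.028], [-0.133, 0.009, -0.991]]
ft_force: [-0.5, 0.2, -5.5]
finger_gap: 0.305
grip_force: 30.0
```

```bash
python3 - <<'E'
from srch import *
print(tcpT()[:3],q0)
q=leg(q0,[.535,.248,.15],toolR(188,27.9),10,True,n=4);leg(q,[.533,.248,.0737],toolR(188,27.9),8,False)
E
```

```text
[[-0.9806 -0.146   0.1308  0.6178]
 [-0.1435  0.9892  0.0283  0.2392]
 [-0.1335  0.009  -0.991   0.2616]] [ 0.34    0.6614 -1.1386  1.6103  0.7144  1.1764  0.7799]
end [ 0.15  1.01 -1.02  1.36  0.53  1.6   0.83] perr [-0.     0.    -0.001] rerr 0.004 margin [2.56 1.   0.41 0.83 1.93 0.41 1.73]
[1, [0.19, 0.04, 0.2] , [0.01, 0.62, 0.01] ]
[1, [0.18, 0.04, 0.21] , [0.01, 0.62, 0.01] ]
[1, [0.17, 0.04, 0.22] , [0.01, 0.62, 0.01] ]
[1, [0.15, 0.04, 0.23] , [0.01, 0.62, 0.01] ]
[1, [0.14, 0.04, 0.24] , [0.01, 0.62, 0.01] ]
[1, [0.12, 0.04, 0.25] , [0.01, 0.62, 0.01] ]
[1, [0.11, 0.04, 0.25] , [0.01, 0.62, 0.01] ]
[1, [0.09, 0.04, 0.26] , [0.01, 0.62, 0.01] ]
[1, [0.07, 0.04, 0.26] , [0.01, 0.62, 0.01] ]
[1, [0.06, 0.04, 0.27] , [0.01, 0.62, 0.01] ]
end [ 0.14  1.09 -0.98  1.39  0.58  1.5   0.83] perr [-0.002 -0.     0.   ] rerr 0.004 margin [2.72 0.94 0.52 1.02 1.94 0.43 1.73]
```

Emit:
servo_tool(plan=[[1,[0.19,0.04,0.2],[0.01,0.62,0.01]],[1,[0.18,0.04,0.21],[0.01,0.62,0.01]],[1,[0.17,0.04,0.22],[0.01,0.62,0.01]],[1,[0.15,0.04,0.23],[0.01,0.62,0.01]],[1,[0.14,0.04,0.24],[0.01,0.62,0.01]]])

```text
clock: 26.5
tcp_pos: [0.5771, 0.2429, 0.2071]
orientation: [[-0.975, -0.136, -0.173], [-0.134, 0.991, -0.021], [0.174, 0.002, -0.985]]
ft_force: [-1.2, -0.0, -4.1]
finger_gap: 0.305
grip_force: 30.0
```

Emit:
servo_tool(plan=[[1,[0.12,0.04,0.25],[0.01,0.62,0.01]],[1,[0.11,0.04,0.25],[0.01,0.62,0.01]],[1,[0.09,0.04,0.26],[0.01,0.62,0.01]],[1,[0.07,0.04,0.26],[0.01,0.62,0.01]],[1,[0.06,0.04,0.27],[0.01,0.62,0.01]]])

```text
clock: 27.0
tcp_pos: [0.5361, 0.2474, 0.1515]
orientation: [[-0.878, -0.133, -0.46], [-0.115, 0.991, -0.066], [0.465, -0.005, -0.885]]
ft_force: [0.3, -0.1, -5.5]
finger_gap: 0.305
grip_force: 29.9
```

Emit:
servo_tool(plan=[[1,[0,0,0],[0,0,0]],[1,[0,0,0],[0,0,0]]])

```text
clock: 27.2
tcp_pos: [0.536, 0.2475, 0.152]
orientation: [[-0.878, -0.135, -0.459], [-0.118, 0.991, -0.066], [0.463, -0.004, -0.886]]
ft_force: [0.0, 1.2, -4.4]
finger_gap: 0.301
grip_force: 29.9
```

```bash
python3 - <<'E'
from srch import *
T=tcpT();np.save("T6.npy",T);im=read_camera("wrist");cv2.imwrite("pics/w6.png",im[:,:,::-1]);o=get_obs()
cv2.imwrite("pics/si6.png",read_camera("side")[:,:,::-1]);cv2.imwrite("pics/sc6.png",read_camera("scene")[:,:,::-1])
print(T[:3],q0,o["ft_force"],o["moment"])
a=np.radians(8)
for dx in (-.042,.042):
  for y in (-.024,.024):print("V tip",dx,y,project("wrist",[.531+dx*np.cos(a)-y*np.sin(a),.248+dx*np.sin(a)+y*np.cos(a),.067],T))
for dx in (-.065,.065):
  for y in (-.035,.035):print("base",dx,y,project("wrist",[.531+dx*np.cos(a)-y*np.sin(a),.248+dx*np.sin(a)+y*np.cos(a),.012],T))
# expected gauge ends
from math import *
ax=-T[:3,0]*0+np.array([cos(a),sin(a),0]);C=T[:3,3]-.002*ax-np.array([0,0,.0137])
for s in (-.06,-.022,.022,.06):print("g",s,project("side",C+s*ax),project("scene",C+s*ax),project("wrist",C+s*ax,T))
leg(q0,[.533,.248,.09],toolR(188,27.9),5,True)
E
```

```text
[[-0.8784 -0.1347 -0.4586  0.536 ]
 [-0.1176  0.9909 -0.0659  0.2475]
 [ 0.4633 -0.004  -0.8862  0.152 ]] [ 0.1503  1.0076 -1.0206  1.3576  0.5317  1.5999  0.8315] [-0.1006  0.6913 -3.8844] [ 0.2634 -1.0064 -0.0339]
V tip -0.042 -0.024 [222.5626 193.3892]
V tip -0.042 0.024 [286.4124 193.0829]
V tip 0.042 -0.024 [220.6113 311.4077]
V tip 0.042 0.024 [289.4187 311.1303]
base -0.065 -0.035 [216.9616 180.9161]
base -0.065 0.035 [292.11   180.5496]
base 0.065 -0.035 [213.9258 329.9787]
base 0.065 0.035 [296.4994 329.6554]
g -0.06 [265.9361 123.9435] [343.0859 177.6996] [251.7914 140.3359]
g -0.022 [277.4824 123.0262] [349.6881 189.1964] [251.9803 208.9957]
g 0.022 [290.6934 121.9753] [357.7223 203.1795] [252.2257 297.0502]
g 0.06 [301.9692 121.0774] [365.0239 215.8806] [252.4641 381.3722]
end [ 0.14  1.07 -0.99  1.39  0.57  1.52  0.83] perr [ 0.    -0.    -0.001] rerr 0.003 margin [2.73 0.95 0.52 1.03 1.94 0.43 1.73]
[1, [-0.1, 0.0, 0.22] , [-0.01, 0.01, -0.01] ]
[1, [-0.1, 0.0, 0.22] , [-0.01, 0.01, -0.01] ]
[1, [-0.1, 0.0, 0.22] , [-0.01, 0.01, -0.01] ]
[1, [-0.1, 0.0, 0.22] , [-0.01, 0.01, -0.01] ]
[1, [-0.1, 0.0, 0.22] , [-0.01, 0.01, -0.01] ]
```

```bash
python3 - <<'E'
import cv2
g=cv2.cvtColor(cv2.imread("pics/w6.png"),cv2.COLOR_BGR2GRAY)
print("cols",list(range(198,312,4)))
for y in range(132,232,7):print(y,"".join("%4d"%v for v in g[y,198:312:4]))
s=cv2.cvtColor(cv2.imread("pics/si6.png"),cv2.COLOR_BGR2GRAY)
print("side cols 258..312")
for y in range(108,138,2):print(y,"".join("%4d"%v for v in s[y,258:312:2]))
E
```

```text
cols [198, 202, 206, 210, 214, 218, 222, 226, 230, 234, 238, 242, 246, 250, 254, 258, 262, 266, 270, 274, 278, 282, 286, 290, 294, 298, 302, 306, 310]
132  144 145 135 134 134 133 132 133 132 132 133 133 134 134 133 133 134 134 133 135 133 134 133 134 133 133 132 131 131
139  146 138 134 135 134 134 136 135 135 136 168 197 208 217 227 227 226 223 206 142 131 131 131 133 135 133 136 136 135
146  145 142 134 134 133 133 134 133 134 146 173 199 208 218 228 227 226 224 212 191 136 135 135 132 133 133 132 133 133
153  146 138 135 134 133 134 134 133 133 149 175 201 211 221 229 228 227 224 213 190 135 135 136 135 136 134 133 132 134
160  144 133 135 135 136 135 135 135 134 151 177 202 212 220 230 229 227 224 211 191 131 133 133 133 132 130 132 131 133
167  143 134 133 133 133 133 133 133 133 153 170 205 213 222 230 230 227 223 211 192 135 135 135 134 136 135 135 135 134
174  143 134 134 134 134 133 133 134 135 156 180 206 215 222 232 230 227 223 212 191 131 132 133 133 134 134 134 133 133
181  143 135 133 134 131 133 167 167 161 155 180 208 216 223 232 231 227 223 211 192 172 176 174 176 1
[... 1879 characters left out ...]
08  98 175 128  93  86
126  166 170 167 158 145  93  92  91  85  87  75 152 144 131 124 128 143 128 185 210 210 206 190 169  88  89  87
128  165 166 163 154 149 128 128  65  68  88  85 125 128 110 106  96  89  96 156 164 177 172 162 130  85  91  89
130  165 164 162 157 146 133 119  89  89  86  88  85  86  85  90  97  97 104 160 169 168 161 153 133  84  91  90
132  164 163 162 154 144 131 105  86  89  88  86  92 101  99  98  96  98 115 161 169 169 161 150 134  88  91  90
134  166 165 160 153 141 131  79  88  94 101 101  98  98  95  98  97 100  92 172 171 169 164 152 126  88  95 103
136  169 164 161 154 144 116  51 103 101 100 101  99  97 183  98  97 101  76  60 137 145 139 119  50 104 101 102
```

The wrist numbers put the stand's base edges at columns 220 and 296, its end edge at row 181, and the gauge's axis at column 254. That means a shift of about 2 mm towards +y. The side view shows the gauge level.

```bash
python3 - <<'E'
from srch import *
leg(q0,[.533,.2502,.086],toolR(188,27.9),5,True)
R=toolR(188,27.9);print("down 1cm in tool",R.T@[0,0,-.01]/.05)
E
```

```text
end [ 0.14  1.08 -0.99  1.38  0.57  1.52  0.83] perr [ 0.  0. -0.] rerr 0.003 margin [2.73 0.94 0.52 1.03 1.94 0.43 1.73]
[1, [-0.11, 0.01, 0.24] , [-0.01, 0.02, -0.01] ]
[1, [-0.11, 0.01, 0.24] , [-0.01, 0.02, -0.01] ]
[1, [-0.11, 0.01, 0.24] , [-0.01, 0.02, -0.01] ]
[1, [-0.11, 0.01, 0.24] , [-0.01, 0.02, -0.01] ]
[1, [-0.11, 0.01, 0.24] , [-0.01, 0.02, -0.01] ]
down 1cm in tool [-0.0936  0.      0.1768]
```

Emit:
servo_tool(plan=[[1,[-0.11,0.01,0.24],[-0.01,0.02,-0.01]],[1,[-0.11,0.01,0.24],[-0.01,0.02,-0.01]],[1,[-0.11,0.01,0.24],[-0.01,0.02,-0.01]],[1,[-0.11,0.01,0.24],[-0.01,0.02,-0.01]],[1,[-0.11,0.01,0.24],[-0.01,0.02,-0.01]]])

```text
clock: 27.85
tcp_pos: [0.5311, 0.2489, 0.0854]
orientation: [[-0.872, -0.138, -0.47], [-0.123, 0.99, -0.063], [0.474, 0.003, -0.881]]
ft_force: [0.5, 0.4, -4.9]
finger_gap: 0.303
grip_force: 29.9
```

Emit:
servo_tool(plan=[[1,[0,0,0],[0,0,0]],[1,[-0.05,0,0.09],[0,0,0]],[1,[-0.02,0,0.04],[0,0,0]],[1,[0,0,0],[0,0,0]]])

```text
clock: 28.25
tcp_pos: [0.5316, 0.2492, 0.0797]
orientation: [[-0.873, -0.138, -0.468], [-0.124, 0.99, -0.062], [0.473, 0.003, -0.881]]
ft_force: [0.9, -0.5, -4.4]
finger_gap: 0.306
grip_force: 29.9
```

Emit:
servo_tool(plan=[[1,[-0.02,0,0.035],[0,0,0]],[1,[0,0,0],[0,0,0]],[1,[-0.02,0,0.035],[0,0,0]],[1,[0,0,0],[0,0,0]]])

```text
clock: 28.65
tcp_pos: [0.5316, 0.2491, 0.0755]
orientation: [[-0.872, -0.138, -0.469], [-0.123, 0.99, -0.063], [0.473, 0.003, -0.881]]
ft_force: [0.4, -0.3, -4.7]
finger_gap: 0.299
grip_force: 29.9
```

Emit:
servo_tool(plan=[[1,[-0.02,0,0.03],[0,0,0]],[1,[0,0,0],[0,0,0]]])

```text
clock: 28.85
tcp_pos: [0.5319, 0.2489, 0.074]
orientation: [[-0.872, -0.138, -0.469], [-0.123, 0.99, -0.063], [0.473, 0.003, -0.881]]
ft_force: [0.3, -0.9, -2.2]
finger_gap: 0.3
grip_force: 30.0
```

Emit:
servo_tool(plan=[[1,[-0.01,0,0.02],[0,0,0]],[1,[0,0,0],[0,0,0]]])

```text
clock: 29.05
tcp_pos: [0.5318, 0.2491, 0.0737]
orientation: [[-0.872, -0.138, -0.469], [-0.123, 0.99, -0.063], [0.473, 0.003, -0.881]]
ft_force: [-0.8, -1.9, 4.2]
finger_gap: 0.302
grip_force: 30.0
```

Emit:
servo_tool(plan=[[1,[-0.01,0,0.01],[0,0,0]],[1,[0,0,0],[0,0,0]]])

```text
clock: 29.25
tcp_pos: [0.5319, 0.2491, 0.0737]
orientation: [[-0.872, -0.139, -0.469], [-0.124, 0.99, -0.063], [0.473, 0.003, -0.881]]
ft_force: [-1.1, -4.3, 7.4]
finger_gap: 0.3
grip_force: 30.0
```

Emit:
servo_tool(plan=[[0.6,[0,0,0],[0,0,0]],[0.5,[0,0,0],[0,0,0]],[0.4,[0,0,0],[0,0,0]],[0.4,[0,0,0],[0,0,0]],[0.4,[0,0,0],[0,0,0]]])

```text
clock: 29.75
tcp_pos: [0.5318, 0.2493, 0.0719]
orientation: [[-0.872, -0.139, -0.469], [-0.124, 0.99, -0.062], [0.473, 0.004, -0.881]]
ft_force: [0.0, -0.2, -0.1]
finger_gap: 0.598
grip_force: 0.0
```

Emit:
servo_tool(plan=[[0.4,[0,0,-0.3],[0,0,0]],[0.4,[0,0,-0.5],[0,0,0]],[0.4,[0,0,-0.6],[0,0,0]],[0.4,[0,0,-0.6],[0,0,0]],[0.4,[0,0,0],[0,0,0]]])

```text
clock: 30.25
tcp_pos: [0.5821, 0.2571, 0.1653]
orientation: [[-0.876, -0.136, -0.463], [-0.124, 0.991, -0.058], [0.467, 0.007, -0.884]]
ft_force: [0.4, 0.4, 0.5]
finger_gap: 0.599
grip_force: 0.0
```

```bash
python3 - <<'E'
from h import *
T=tcpT();im=read_camera("wrist")[:,:,::-1].copy();cv2.imwrite("pics/w7.png",im);s=read_camera("side")[:,:,::-1].copy();cv2.imwrite("pics/si7.png",s);sc=read_camera("scene")[:,:,::-1].copy();cv2.imwrite("pics/sc7.png",sc)
a=np.radians(8);ax=np.array([np.cos(a),np.sin(a),0]);v=np.array([-ax[1],ax[0],0]);C=np.array([.531,.249,.06])
print(T[:3,3])
for t in (-.06,-.041,.041,.06):print(t,"wrist",project("wrist",C+t*ax,T),"L/R",project("wrist",C+t*ax+.012*v,T),project("wrist",C+t*ax-.012*v,T),"side",project("side",C+t*ax),project("side",C+t*ax+[0,0,.012]))
g=cv2.cvtColor(im,cv2.COLOR_BGR2GRAY);u,w=project("wrist",C,T);u,w=int(u),int(w);print("wrist cols from",u-50)
for y in range(max(0,w-75),min(384,w+75),8):print(y,"".join("%4d"%x for x in g[y,u-50:u+52:4]))
g=cv2.cvtColor(s,cv2.COLOR_BGR2GRAY);u,w=project("side",C).astype(int);print("side cols from",u-26)
for y in range(w-12,w+12,2):print(y,"".join("%4d"%x for x in g[y,u-26:u+28:2]))
E
```

```text
[0.5821 0.2571 0.1653]
-0.06 wrist [250.5495 124.1038] L/R [264.5627 124.111 ] [236.5272 124.0989] side [264.5053 145.0648] [264.5742 141.9025]
-0.041 wrist [250.5554 145.1219] L/R [264.7823 145.1217] [236.3189 145.1237] side [270.0644 144.5673] [270.1667 141.4105]
0.041 wrist [250.5869 243.6493] L/R [265.7999 243.6113] [235.3631 243.6849] side [293.7203 142.4484] [293.9633 139.3149]
0.06 wrist [250.5959 268.4369] L/R [266.0527 268.3886] [235.1279 268.4815] side [299.1255 141.9638] [299.4001 138.8357]
wrist cols from 200
117  150 137 138 139 138 137 137 136 136 136 135 135 133 137 133 132 135 134 134 136 137 138 140 137 138 137
125  148 138 137 136 135 135 136 137 137 139 137 179 201 215 218 217 201 136 138 137 136 136 135 135 136 136
133  148 136 135 136 137 138 136 136 134 135 140 182 204 217 220 217 200 133 136 134 137 134 137 137 138 137
141  135  93  93  94  98 166 217 220 214 194 139 186 206 219 220 217 200 196 165 168 175 227 139 138 137 137
149  105  93  93  94 107 185 153 134 182 165 146 188 208 220 219 217 198 158 142 142 199 243 145 136 136 136
157  106  93  94  92 110 193
[... 2172 characters left out ...]
10 118  59  66  65 101
143   64  63  66  64  65 104 156 149 146 145 146 121 147 134 138  95  85  83  87 160 173 112 115  60  65  66 105
145   64  64  66  63  65  71 118 116 114 113 113 129 144 141 141 131  85  86  86  76 115 194  99  60  66  66  61
147   58  59  59  60  60  74 100  97 113 116  93 144 143 139 140 143  82  87  87  86  84  89 131 107  59  63  59
149  100 101 101  99 101  95  88  79  70  95  98 128 115 120 102  88  76  86  88  89  86  88  78 112 137  80  50
151   99  98  98  94  80  77 100  96 130 142 168 173 179 195 229 246 248  76  87  87  87  87  88  85  92 131 107
153   86  87  84  72 223 235 238  93 127 228 222 222 222 223 223 223 229 114  87  88  89  87  87  87  87  84 111
```

```bash
python3 -c "
from plant import *
print(hand_in())"
```

```text
the job is handed in; nothing more can be done
None
```

The gauge is lying level in both Vs of the white stand and released, the lid was left open at its stop, and the tool bit was not touched; the job was handed in at about 30 s with no verdict returned.

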